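# Fetch the culture dish from behind the bottles

### The job

The culture dish on the grey storage board is hemmed in by a capped tube and an amber dropper bottle. Stand both of them upright in the dark metal side tray, then set the dish flat on the seat of the viewing stage, and only then put the tube and the bottle back upright on the board, each on the very spot it came from (remember which stood on which side). Leave the conical flask and the rubber stopper alone.

Things in the scene. Friction and masses are not known exactly. Their poses are not given: they have to be found in the camera images.
- board: fixed grey flat board, 130 (its x) x 150 (its y) x 5 mm, three printed circles, no rims. Origin: centre of underside; its x points away from the robot. Back stop at x = +54 to +58, y +-50, 40 mm high. At the start the dish stands at (+18, 0) mm, tube and bottle at (-7, +43) and (-7, -43) mm, which is which varies: with the stop they leave fingers no room round the dish.
- tray: fixed low dark metal tray with a bright rim, 130 (its x) x 170 (its y) mm outside, wall 3 mm, rim 17 mm high, inner floor 3 mm above the bench. Origin: centre of the underside. Forceps (120 mm long, 14 wide, 10 thick, fixed) lie in it along its y axis at x = +46 mm; the floor from x = -55 to +35 mm and y = -75 to +75 mm is free.
- stage: fixed white viewing stage, a flat box 124 (its x) x 112 (its y) mm, 19 mm high, with a round white seat on top, a dark low ring round the seat, and two small black knobs (up to 25 mm high) near the corners of its front edge (-x), at (-50, +40) and (-50, -40) mm. Origin: centre of the underside.
- stage_seat (a point): centre of the round seat of the viewing stage, on its surface, 20 mm above the bench; the flat seat inside the ring is 81 mm wide, the ring stands 2 mm above it.
- dish: round flat clear-lidded culture dish, 61 mm diameter, 16 mm high, about 30 g, solid, lid fixed. Origin: centre of the underside, z up.
- tube: white translucent screw-cap tube with a blue cap, standing upright, 34 mm diameter at the cap, body about 29 mm, 110 mm high, about 45 g. Origin: centre of the underside, z up.
- dropper_bottle: amber bottle with black dropper top, standing upright, body 34 mm diameter up to about 70 mm height, narrower shoulder and dropper above, 129 mm high in all, about 90 g. Origin: centre of the underside, z up.
- flask: bystander: clear conical flask, 64 mm diameter at the foot, 105 mm high, loose. Origin: centre of the underside. Leave alone.
- stopper: bystander: red-brown rubber stopper, 27 mm diameter, 24 mm high, loose. Origin: centre of the underside. Leave alone.

How it is judged (in metres and radians):
On the way, in this order (a step that is already met when the one before it is completed fails the run):
1. the tube and the bottle both stand upright and released in the side tray, the dish still on its place (x of tube in the frame of tray between -0.06 and 0.06 m and y of tube in the frame of tray between -0.08 and 0.08 m and z of each of tube, dropper_bottle in the frame of tray below 0.012 m and angle between each of tube, dropper_bottle's own z axis and vertical below 0.15 rad and contact force between the fingers and tube below 0.1 N and x of dropper_bottle in the frame of tray between -0.06 and 0.06 m and y of dropper_bottle in the frame of tray between -0.08 and 0.08 m and contact force between the fingers and dropper_bottle below 0.1 N and distance of dish from where it was at the start of the episode below 0.015 m), for 0.2 s.
2. the dish lies released and flat on the seat of the viewing stage, the tube and the bottle still in the side tray (horizontal distance between dish and stage_seat below 0.012 m and z of dish in the frame of stage_seat between -0.004 and 0.004 m and angle between the z axis of dish and the z axis of stage_seat, either way round below 0.06 rad and angle between dish's own z axis and vertical below 0.5 rad and contact force between the fingers and dish below 0.1 N and x of tube in the frame of tray between -0.06 and 0.06 m and y of tube in the frame of tray between -0.08 and 0.08 m and z of each of tube, dropper_bottle in the frame of tray below 0.012 m and angle between each of tube, dropper_bottle's own z axis and vertical below 0.15 rad and contact force between the fingers and tube below 0.1 N and x of dropper_bottle in the frame of tray between -0.06 and 0.06 m and y of dropper_bottle in the frame of tray between -0.08 and 0.08 m and contact force between the fingers and dropper_bottle below 0.1 N), for 0.2 s.
At the end, for the whole second after the job is handed in: The dish lies flat on the seat of the viewing stage, within 12 mm of its centre; the tube and the bottle each stand upright on the board within 13 mm of where they stood at the start; all released and at rest (horizontal distance between dish and stage_seat below 0.012 m and z of dish in the frame of stage_seat between -0.004 and 0.004 m and angle between the z axis of dish and the z axis of stage_seat, either way round below 0.06 rad and angle between dish's own z axis and vertical below 0.5 rad and contact force between the fingers and dish below 0.1 N and linear speed of each of dish, tube, dropper_bottle below 0.02 m/s and distance of each of tube, dropper_bottle from where it was at the start of the episode below 0.013 m and angle between each of tube, dropper_bottle's own z axis and vertical below 0.08 rad and contact force between the fingers and tube below 0.1 N and contact force between the fingers and dropper_bottle below 0.1 N); the robot touches nothing.
It fails at once if the tube or the bottle is tipped over (angle between any of tube, dropper_bottle's own z axis and vertical above 0.6 rad).
It fails at once if the dish is turned on edge or over (angle between dish's own z axis and vertical above 0.6 rad).
It fails at once if the flask or the stopper is moved by more than 20 mm (distance of any of flask, stopper from where it was at the start of the episode above 0.02 m).
It also fails if it takes over 144 s, if anything falls off the work surface, if the arm or the gripper's body presses on something with over 40 N, if the wrist force passes 120 N, or if a joint passes its speed limit or range.

### The arm

A 6-joint arm with a two-finger parallel gripper is mounted at the origin on a cart in front of the work surface, level with it; the furniture and walls round the work are solid. World frame = base frame: x ahead of the robot, y to its left, z up, the work surface at z = 0. Lengths are in mm, angles in rad, forces in N, time in s.
With the tool pointing down it reaches from about 350 to 875 mm from the base axis. Payload 4.2 kg.
Tool frame: the origin (TCP) lies between the finger pads; the fingertips stand 25 mm ahead of it and the grasp point (between the pads) lies 6 mm ahead of it; z points along the fingers, y is the line along which they close (so a half turn about z gives the same grasp; the last joint's range is limited). The gripper opens to 85 mm and grips with 20 to 120 N. Pads are 22 mm wide; open, the fingers measure 114 mm over their backs; the gripper's body (76 mm by 85 mm) begins 54 mm behind the grasp point. The pads swing forward as they close: fully open they stand 13 mm farther back than shut.
Start: joints at [-1.018, 0.385, 0.008, 0, -1.194, -0.259], TCP at [181.011, -598.193, 256.312] pointing down, gripper open.
Joint ranges: [-3.14, 3.14], [-1.21, 2.06], [-1.07, 1.41], [-3.16, 2.05], [-2.99, -0.16], [-3.1, 3.1]. Speed limits (rad/s): [2.79, 2.79, 3.14, 3.14, 3.14, 3.14].

### API

Orientations are given as a unit quaternion [x, y, z, w].
In Python, from bench import read_state, imaging, workorder, nets gives the robot as it stands.
- The arm moves only by the tool apply_moves, never from a script. Its argument "rows" is a list of rows, each an object with "hand": the opening, from -1 (shut) to 1 (fully open); "delta_pos": the shift along the tool's x, y, z in mm, a list of three; "yaw": the turn about the tool's z in rad. A call has 1 to 12 rows; each row is the pose to reach, as a shift and turn from the pose commanded when the call began, along the tool's axes at that moment; what a row does not reach only later rows make up. A row lasts 1/12 s, in which the tool goes at most 41.7 mm and 7.16 degrees, less where a joint would pass 70% of its speed; a pose out of reach is approached as far as the arm can. A call with a gripper value outside its range is refused whole. The fingers move at their own pace and stop on an object; the grip force is fixed at half the most. Time passes only in rows, so rows that repeat a pose let the fingers close. It gives the time, the measured TCP pose, the force, the opening and the grip force at its end, in the units of the state.
- read_state(): the state, without advancing time (a new reading comes with each control period).
- imaging.get_image(name): name is "scene" or "side" or "wrist"; returns a dict with "pixels" (480x640x3 uint8, red, green, blue), "fx", "fy", "cx", "cy" (pixels), "xyz" and "rotation" of the camera in the world. Camera axes: x right, y down, z forward; pixel columns grow to the right and rows downward; lengths in mm; the calibration is good to about 2 mm. A picture is of the moment at which its call begins. There is no depth.
- workorder.job_done(): hands the job in; it is judged then, once.
Trained networks look in the newest picture that a camera, given by its name, has taken for a name from the list of things; names that differ only in an ending like _2 or _b are one class to them, and where a whole thing is asked for, a point or a joint stands for the part that bears it (a point fixed in the world has none). Each returns a list of dicts, best first, with "score" (0 to 1); they miss things now and then, are a little off and sometimes report something else, mostly with a low value. They report only what shows in the picture. A call takes as long as a camera call.
- nets.find_in(camera, query): "location" ([row, column] in pixels, amid what is visible of it).
- nets.pinpoint(camera, query): "location" ([row, column] in pixels: a listed point, or the origin of a listed thing).
The state is a dict: "clock": time; "joints": joint angles; "joint_vel": joint speeds; "joint_efforts": joint torques, N m; "position": TCP position; "ee_rot": TCP orientation; "contact_force": force on the tool from outside, world axes, zero at the start; "wrist_torque": the same for the moment, N m; "gripper_width": finger opening in mm; "grasp_force": force on a finger pad.
Only numpy, scipy, OpenCV 4.12 (cv2) and the standard library are available. Lean on these libraries where they do the work, as an engineer would, in place of code of your own. Each camera call takes 0.05 s, during which the arm holds its last target. There are 200 camera calls.

## Working session

There is one attempt and no reset: what is moved stays moved. The work goes in short steps, Python scripts to look and compute and a tool call to move; the robot and the scene stay as the last step left them, time stands still between calls to the robot, and variables do not carry over. Pictures are saved under pics/ and viewed, at most 14 in all, crops included, and the job is handed in when it is done.

Besides the shell and the picture viewer there is one more tool, called after "Request:" by a JSON object that holds its "op" and its "data". apply_moves: Moves the arm, as the interface text tells. Its arguments: {"type":"object","properties":{"rows":{"type":"array"}},"required":["rows"]}

```bash
mkdir -p pics; ls; cat > h.py <<'E'
import numpy as np, cv2
from bench import read_state, imaging, workorder, nets
def ray(im,rc):
    d=np.array([(rc[1]-im['cx'])/im['fx'],(rc[0]-im['cy'])/im['fy'],1.0])
    R=np.array(im['rotation']); 
    if R.shape!=(3,3):
        from scipy.spatial.transform import Rotation as Ro
        R=Ro.from_quat(R).as_matrix()
    return np.array(im['xyz'],float),R@d
def plane(im,rc,z):
    o,d=ray(im,rc); return o+d*(z-o[2])/d[2]
def proj(im,p):
    from scipy.spatial.transform import Rotation as Ro
    R=np.array(im['rotation']); R=R if R.shape==(3,3) else Ro.from_quat(R).as_matrix()
    c=R.T@(np.array(p,float)-np.array(im['xyz'])); return [im['fy']*c[1]/c[2]+im['cy'],im['fx']*c[0]/c[2]+im['cx']]
def save(im,n): cv2.imwrite('pics/'+n+'.png',np.array(im['pixels'])[:,:,::-1])
E
python3 - <<'E'
from h import *
np.set_printoptions(precision=1,suppress=True)
print(read_state())
Z={'board':0,'tray':0,'stage':0,'stage_seat':20,'dish':5,'tube':5,'dropper_bottle':5,'flask':0,'stopper':0}
for c in ['scene','side','wrist']:
    im=imaging.get_image(c); save(im,c+'0'); print(c,im['xyz'],im['fx'])
    for n in Z:
        r=nets.pinpoint(c,n)
        print(n,[(round(x['score'],2),np.round(x['location']),plane(im,x['location'],Z[n])[:2]) for x in r[:2]])
E
```

```text
pics
{'clock': 0.0, 'joints': array([-1. ,  0.4,  0. , -0. , -1.2, -0.3]), 'joint_vel': array([ 0., -0., -0.,  0.,  0.,  0.]), 'joint_efforts': array([ -0. , -39.2,  18.8,   4.2,  -0. ,  -0. ]), 'position': array([ 180.8, -597.7,  255.2]), 'ee_rot': array([-0.1,  1. ,  0. , -0. ]), 'contact_force': array([ 0.7, -0.1, -0.5]), 'wrist_torque': array([ 0., -0., -0.]), 'grasp_force': 0.0, 'gripper_width': 85.51855486799923}
scene [-416.4  558.5 1322. ] 624.2221880168391
board [(0.83, array([323., 225.]), array([459.4, 292.2]))]
tray [(0.88, array([201., 436.]), array([ 481.9, -426.2]))]
stage [(0.73, array([233., 370.]), array([ 491.4, -189.1]))]
stage_seat [(0.7, array([228., 372.]), array([ 492.3, -192.9]))]
dish [(0.55, array([321., 222.]), array([466.8, 296.1])), (0.27, array([198., 361.]), array([ 615.8, -246.2]))]
tube [(0.55, array([317., 239.]), array([450.9, 255.3]))]
dropper_bottle [(0.7, array([332., 202.]), array([466.2, 351.7]))]
flask [(0.91, array([289., 308.]), array([428.6,  62.6]))]
stopper [(0.56, array([195., 362.]), array([ 626.6, -260.7])), (0.2, array([322., 223.]),
[... 217 characters left out ...]
, array([ 477.9, -183.1])), (0.2, array([224., 360.]), array([ 500.2, -212.7]))]
stage_seat [(0.55, array([224., 358.]), array([ 492. , -182.1]))]
dish [(0.71, array([232., 365.]), array([ 471.8, -182.4])), (0.59, array([367., 249.]), array([473. , 299.1]))]
tube [(0.61, array([360., 274.]), array([443.5, 261.7]))]
dropper_bottle [(0.98, array([384., 240.]), array([463.5, 340.7]))]
flask [(0.72, array([302., 337.]), array([417.9,  59. ]))]
stopper [(0.46, array([200., 327.]), array([ 618.9, -258.4]))]
wrist [ 103.5 -622.   375.1] 378.26544979579245
board []
tray [(0.88, array([462., 386.]), array([ 486.2, -417.2]))]
stage []
stage_seat []
dish []
tube []
dropper_bottle []
flask []
stopper []
```

View pics/scene0.png

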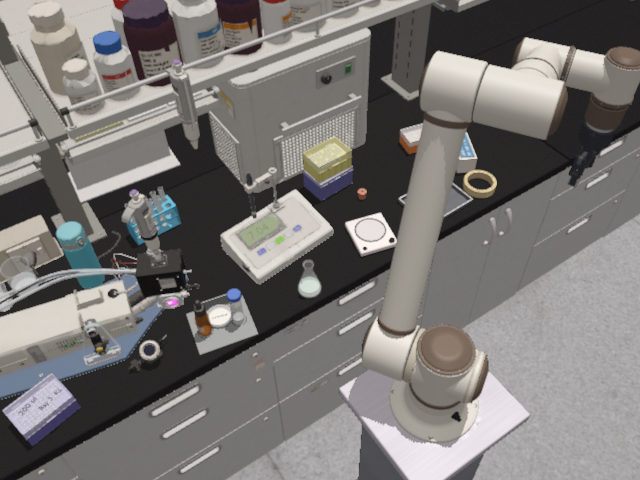

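View pics/side0.png

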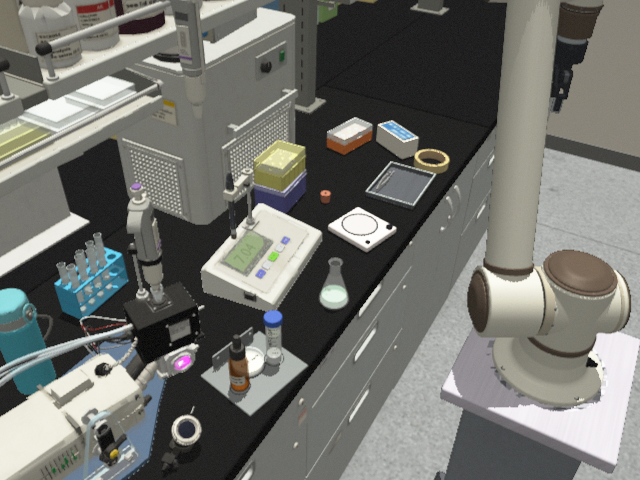

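The bottle stands on the board's +y side (scene ~(332,202)) and the tube on its −y side (~(317,239)), with the dish between them. The stage is at about (228,372), the tray at about (201,436), and the flask and stopper are clear of the work. Next I'll move over the board for a closer look.

```bash
cat >> h.py <<'E'
from scipy.spatial.transform import Rotation as Ro
np.set_printoptions(precision=1,suppress=True)
def delta(target,heading=None):
    """tool-frame delta to world target; heading = desired world angle(deg) of tool y (mod 180)"""
    s=read_state(); R=Ro.from_quat(s['ee_rot']).as_matrix()
    d=R.T@(np.array(target,float)-s['position'])
    a=np.degrees(np.arctan2(R[1,1],R[0,1])); 
    print('pos',s['position'],'ydir',a,'j6 %.2f'%s['joints'][5],'w %.1f'%s['gripper_width'],'t %.1f'%s['clock'])
    y=None
    if heading is not None: y=-np.radians((heading-a+180)%360-180)   # +yaw is clockwise from above
    print('delta',d,'dist',np.linalg.norm(d),'yaw',None if y is None else round(y,3))
E
python3 - <<'E'
from h import *
delta([430,270,330],90)
im=imaging.get_image('wrist'); print(np.array(im['rotation']))
for p in [(302,172)]:
    im=imaging.get_image('scene'); print([plane(im,p,z) for z in (50,100,150)])
E
```

```text
pos [ 181.  -598.2  256.3] ydir 106.83221284976366 j6 -0.26 w 85.4 t 1.5
delta [-489.7  758.9  -73.7] dist 906.179912592735 yaw 0.294
[0.6 0.8 0.1 0.1]
[array([556.5, 381.1,  50. ]), array([518.3, 388.1, 100. ]), array([480. , 395.1, 150. ])]
```

Request:
{"op": "apply_moves", "data": {"rows": [{"hand": 1, "delta_pos": [-360, 325, -74], "yaw": 0.29}, {"hand": 1, "delta_pos": [-360, 325, -74], "yaw": 0.29}, {"hand": 1, "delta_pos": [-360, 325, -74], "yaw": 0.29}, {"hand": 1, "delta_pos": [-360, 325, -74], "yaw": 0.29}, {"hand": 1, "delta_pos": [-360, 325, -74], "yaw": 0.29}, {"hand": 1, "delta_pos": [-360, 325, -74], "yaw": 0.29}, {"hand": 1, "delta_pos": [-360, 325, -74], "yaw": 0.29}, {"hand": 1, "delta_pos": [-360, 325, -74], "yaw": 0.29}, {"hand": 1, "delta_pos": [-360, 325, -74], "yaw": 0.29}, {"hand": 1, "delta_pos": [-360, 325, -74], "yaw": 0.29}, {"hand": 1, "delta_pos": [-360, 325, -74], "yaw": 0.29}, {"hand": 1, "delta_pos": [-360, 325, -74], "yaw": 0.29}]}}

```text
clock: 2.6
position: [432.3, -180.6, 331.3]
ee_rot: [-0.002, 1.0, -0.0, 0.001]
contact_force: [0.8, -0.7, -0.4]
gripper_width: 85.0
grasp_force: 0.0
```

```bash
python3 - <<'E'
from h import *
delta([430,270,330],90)
im=imaging.get_image('wrist'); save(im,'w1')
for n,z in [('stage',0),('stage_seat',20),('tray',0)]:
    for r in nets.pinpoint('wrist',n)[:2]: print(n,r['score'],r['location'],plane(im,r['location'],z))
E
```

```text
pos [ 432.3 -180.6  331.3] ydir 90.28400962877018 j6 -1.52 w 85.0 t 2.6
delta [  0.1 450.6   1.2] dist 450.6196354056562 yaw 0.005
stage 0.74 [229.0, 319.9] [ 484.8 -180.9    0. ]
stage 0.66 [180.4, 522.3] [423.3  59.5   0. ]
stage_seat 0.84 [235.5, 317.4] [ 486.9 -183.9   20. ]
tray 0.81 [226.2, 125.5] [ 482.4 -421.5    0. ]
```

Request:
{"op": "apply_moves", "data": {"rows": [{"hand": 1, "delta_pos": [0, 450, 0], "yaw": 0}, {"hand": 1, "delta_pos": [0, 450, 0], "yaw": 0}, {"hand": 1, "delta_pos": [0, 450, 0], "yaw": 0}, {"hand": 1, "delta_pos": [0, 450, 0], "yaw": 0}, {"hand": 1, "delta_pos": [0, 450, 0], "yaw": 0}, {"hand": 1, "delta_pos": [0, 450, 0], "yaw": 0}, {"hand": 1, "delta_pos": [0, 450, 0], "yaw": 0}, {"hand": 1, "delta_pos": [0, 450, 0], "yaw": 0}, {"hand": 1, "delta_pos": [0, 450, 0], "yaw": 0}, {"hand": 1, "delta_pos": [0, 450, 0], "yaw": 0}, {"hand": 1, "delta_pos": [0, 450, 0], "yaw": 0}, {"hand": 1, "delta_pos": [0, 450, 0], "yaw": 0}]}}

```text
clock: 3.8
position: [430.4, 270.6, 329.1]
ee_rot: [-0.003, 1.0, -0.0, -0.0]
contact_force: [-0.1, -0.5, -0.2]
gripper_width: 85.7
grasp_force: 0.0
```

```bash
python3 - <<'E'
from h import *
delta([460,340,330],180)
im=imaging.get_image('wrist'); save(im,'w2'); print(im['xyz'])
for n,z in [('board',0),('dish',5),('tube',5),('dropper_bottle',5)]:
    for r in nets.pinpoint('wrist',n)[:2]: print(n,r['score'],r['location'],plane(im,r['location'],z))
E
```

```text
pos [430.4 270.6 329.1] ydir 90.35869588865651 j6 -2.45 w 85.7 t 3.8
delta [-30.1  69.2  -0.9] dist 75.42509272685496 yaw -1.565
[349.4 269.9 448. ]
board 0.6 [211.0, 342.3] [458.5 297.4   0. ]
dish 0.63 [226.5, 340.1] [476.6 294.9   5. ]
tube 0.76 [199.1, 313.7] [443.  262.7   5. ]
dropper_bottle 0.91 [215.4, 380.5] [462.4 343.3   5. ]
```

View pics/w2.png

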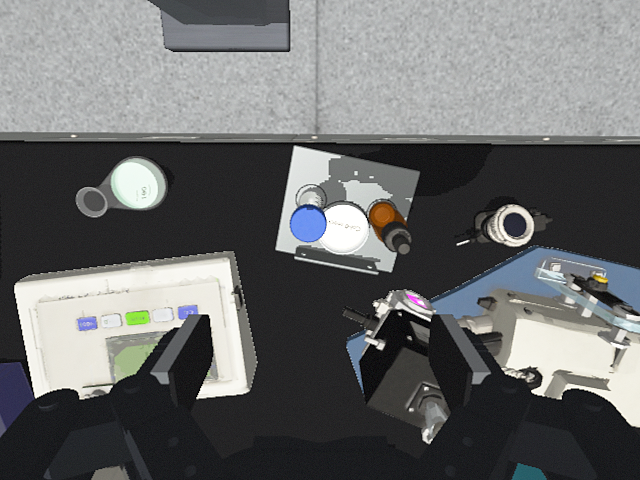

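The wrist view shows the bottle with its foot near (383,213) and top near (398,242), the tube's cap top at (307,223), and the dish at (345,228). The board's corners are near (295,146), (420,171), (392,272) and (276,248). Next I'll get the board pose and the bottle's profile.

```bash
python3 - <<'E'
from h import *
im=imaging.get_image('wrist')
c=[(146,295),(171,420),(272,392),(248,276)]
P=np.array([plane(im,p,5)[:2] for p in c]); print(P, P.mean(0))
print([np.linalg.norm(P[i]-P[i-1]) for i in range(4)])
b=np.array([[-65,-75],[-65,75],[65,75],[65,-75]],float)
M,_=cv2.estimateAffinePartial2D(b,P); a=np.arctan2(M[1,0],M[0,0]); print('yaw',np.degrees(a),'c',M[:,2])
R=np.array([[np.cos(a),-np.sin(a)],[np.sin(a),np.cos(a)]]); t=P.mean(0)
for q in [(18,0),(-7,43),(-7,-43)]: print(q,R@np.array(q)+t)
print('bottle top',plane(im,(242,398),134),'tube top',plane(im,(223,307),115),'dish top',plane(im,(228,345),21))
s=imaging.get_image('side'); p=np.array(s['pixels'])
r=[proj(s,(462,343,z)) for z in (5,55,75,95,134)]; print('side rows',np.round(r,1))
cv2.imwrite('pics/sz.png',cv2.resize(p[310:400,200:310],None,fx=6,fy=6,interpolation=cv2.INTER_CUBIC)[:,:,::-1])
E
```

```text
[[381.4 236.4]
 [409.5 381.4]
 [536.9 356.7]
 [504.8 210.4]] [458.1 296.2]
[np.float64(126.09992134421115), np.float64(147.72922433988904), np.float64(129.75588589769936), np.float64(149.7532219856467)]
yaw -11.560428237931877 c [458.1 296.2]
(18, 0) [475.8 292.6]
(-7, 43) [459.9 339.8]
(-7, -43) [442.7 255.5]
bottle top [453.8 333.6 134. ] tube top [441.9 253.2 115. ] dish top [474.1 294.6  21. ]
side rows [[385.6 239.9]
 [367.  238.3]
 [359.3 237.7]
 [351.4 237. ]
 [335.4 235.6]]
```

View pics/sz.png

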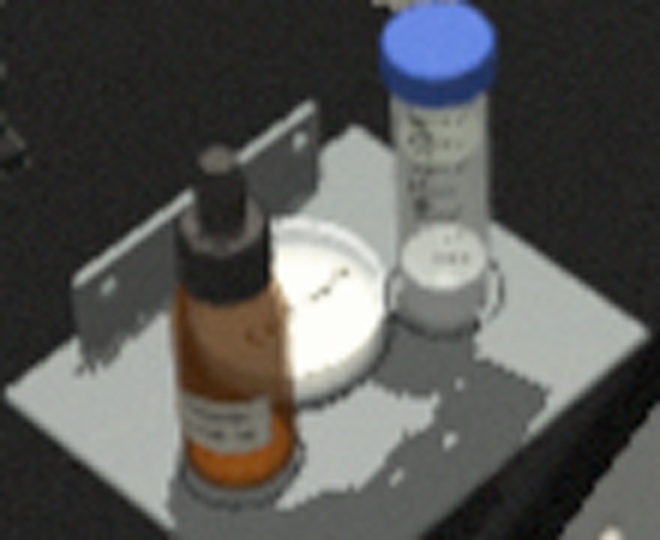

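The crop shows the bottle's black collar between about 75 and 105 mm up, and the tube body is plain below its blue cap. I'll turn the gripper along the board's x axis and move above the bottle.

Request:
{"op": "apply_moves", "data": {"rows": [{"hand": 0.3, "delta_pos": [-15, 35, 0], "yaw": -1.362}, {"hand": 0.3, "delta_pos": [-30, 69, 0], "yaw": -1.362}, {"hand": 0.3, "delta_pos": [-30, 69, 0], "yaw": -1.362}, {"hand": 0.3, "delta_pos": [-30, 69, 0], "yaw": -1.362}, {"hand": 0.3, "delta_pos": [-30, 69, 0], "yaw": -1.362}, {"hand": 0.3, "delta_pos": [-30, 69, 0], "yaw": -1.362}, {"hand": 0.3, "delta_pos": [-30, 69, 30], "yaw": -1.362}, {"hand": 0.3, "delta_pos": [-30, 69, 60], "yaw": -1.362}, {"hand": 0.3, "delta_pos": [-30, 69, 90], "yaw": -1.362}, {"hand": 0.3, "delta_pos": [-30, 69, 90], "yaw": -1.362}, {"hand": 0.3, "delta_pos": [-30, 69, 90], "yaw": -1.362}, {"hand": 0.3, "delta_pos": [-30, 69, 90], "yaw": -1.362}]}}

```text
clock: 5.15
position: [459.8, 335.1, 240.0]
ee_rot: [-0.631, 0.776, -0.0, -0.0]
contact_force: [-0.5, -0.3, 0.6]
gripper_width: 55.5
grasp_force: 0.0
```

```bash
python3 - <<'E'
from h import *
delta([460,340,103],168.4)
im=imaging.get_image('wrist'); save(im,'w3'); print(im['xyz'])
for n,z in [('dish',5),('tube',5),('dropper_bottle',5)]:
    for r in nets.pinpoint('wrist',n)[:2]: print(n,r['score'],r['location'],plane(im,r['location'],z))
E
```

```text
pos [459.8 335.1 240. ] ydir 168.283988969037 j6 -1.12 w 55.5 t 5.2
delta [ -4.9   0.7 137. ] dist 137.1182430937617 yaw -0.002
[443.7 255.3 358.9]
dish 0.9 [170.7, 292.5] [478.  297.3   5. ]
tube 0.89 [121.2, 320.8] [443.4 259.7   5. ]
dropper_bottle 0.69 [216.1, 321.1] [460.8 345.2   5. ]
```

View pics/w3.png

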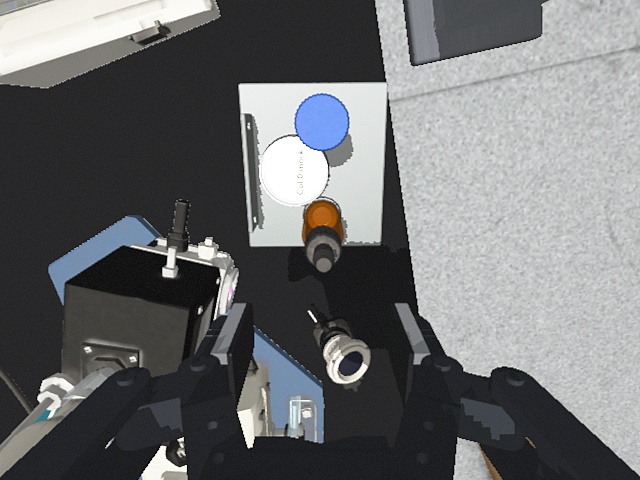

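```bash
python3 - <<'E'
from h import *
im=imaging.get_image('wrist')
print('bottle top',plane(im,(265,323),134),'tube top',plane(im,(122,322),115),'dish top',plane(im,(170,293),21))
c=[(84,239),(83,386),(245,381),(246,250)]
print([plane(im,p,5)[:2] for p in c])
print('head edge w',[plane(im,(278,238),z) for z in (60,100,140,180)])
print('head edge s',[plane(imaging.get_image('scene'),(185,256),z) for z in (60,100,140,180)])
print('head edge side',[plane(imaging.get_image('side'),(312,200),z) for z in (60,100,140,180)])
E
```

```text
bottle top [460.1 345.6 134. ] tube top [442.7 260.1 115. ] dish top [476.  296.1  21. ]
[array([506.5, 216.3]), array([381.6, 241.8]), array([409. , 387.8]), array([536.4, 362. ])]
head edge w [array([539.8, 371.7,  60. ]), array([526.9, 356.2, 100. ]), array([514. , 340.8, 140. ]), array([501.1, 325.4, 180. ])]
head edge s [array([790.4,   4.2,  60. ]), array([752.1,  21.8, 100. ]), array([713.9,  39.4, 140. ]), array([675.6,  56.9, 180. ])]
head edge side [array([599.6, 274.9,  60. ]), array([570.9, 304.8, 100. ]), array([542.2, 334.8, 140. ]), array([513.6, 364.7, 180. ])]
```

```bash
python3 - <<'E'
from h import *
I={n:imaging.get_image(n) for n in ('wrist','scene','side')}
for n,p in [('wrist',(305,191)),('wrist',(283,222)),('wrist',(310,228)),('scene',(256,185)),('side',(308,199))]:
    print(n,p,[plane(I[n],p,z)[:2] for z in (80,120,160,200)])
S=np.array(I['side']['pixels'])[270:390,130:290]; C=np.array(I['scene']['pixels'])[230:350,120:280]
cv2.imwrite('pics/mz.png',np.vstack([cv2.resize(x,None,fx=2.5*1.9/1.9,fy=2.5,interpolation=cv2.INTER_CUBIC) for x in (S,C)])[:,:,::-1])
E
```

```text
wrist (305, 191) [array([577. , 379.5]), array([557.9, 361.9]), array([538.7, 344.2]), array([519.5, 326.6])]
wrist (283, 222) [array([546.5, 365.7]), array([531.7, 350. ]), array([516.9, 334.3]), array([502.1, 318.7])]
wrist (310, 228) [array([548.5, 390.2]), array([533.4, 371. ]), array([518.4, 351.8]), array([503.3, 332.7])]
scene (256, 185) [array([647.6, 295.6]), array([613.4, 304.1]), array([579.1, 312.6]), array([544.8, 321. ])]
side (308, 199) [array([593.4, 282.5]), array([564.3, 312.9]), array([535.3, 343.2]), array([506.2, 373.5])]
```

View pics/mz.png

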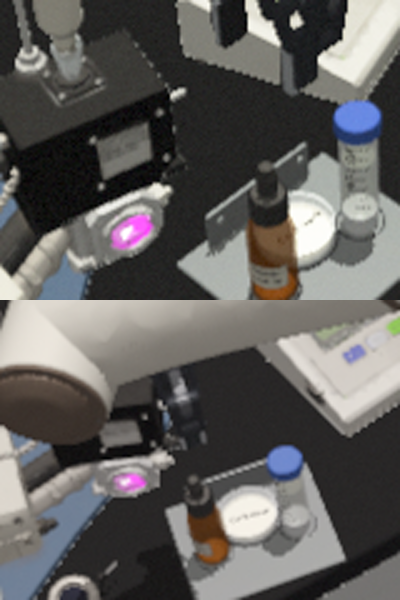

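The microscope head's nearest corner is about (537,344,160), close to the bottle's +x side. I'll grip along world y instead, which keeps the fingers clear of it.

Request:
{"op": "apply_moves", "data": {"rows": [{"hand": 0.3, "delta_pos": [-7, 1, 0], "yaw": 0.125}, {"hand": 0.3, "delta_pos": [-7, 1, 0], "yaw": 0.25}, {"hand": 0.3, "delta_pos": [-7, 1, 0], "yaw": 0.375}, {"hand": 0.3, "delta_pos": [-7, 1, 0], "yaw": 0.5}, {"hand": 0.3, "delta_pos": [-7, 1, 0], "yaw": 0.625}, {"hand": 0.3, "delta_pos": [-7, 1, 0], "yaw": 0.75}, {"hand": 0.3, "delta_pos": [-7, 1, 0], "yaw": 0.875}, {"hand": 0.3, "delta_pos": [-7, 1, 0], "yaw": 1}, {"hand": 0.3, "delta_pos": [-7, 1, 0], "yaw": 1.125}, {"hand": 0.3, "delta_pos": [-7, 1, 0], "yaw": 1.25}, {"hand": 0.3, "delta_pos": [-7, 1, 0], "yaw": 1.366}, {"hand": 0.3, "delta_pos": [-7, 1, 0], "yaw": 1.366}]}}

```text
clock: 6.95
position: [459.9, 343.3, 240.3]
ee_rot: [0.001, 1.0, -0.0, -0.0]
contact_force: [-1.2, -0.6, 0.2]
gripper_width: 55.1
grasp_force: 0.0
```

```bash
python3 - <<'E'
from h import *
delta([460,342,103],90)
im=imaging.get_image('wrist'); save(im,'w4'); print(im['xyz'])
s=read_state()
print('tcp axis px',[np.round(proj(im,(*s['position'][:2],z)),1) for z in (5,97,134)])
for n,z in [('dish',5),('tube',5),('dropper_bottle',5)]:
    for r in nets.pinpoint('wrist',n)[:2]: print(n,r['score'],r['location'],plane(im,r['location'],z))
E
```

```text
pos [459.9 343.3 240.3] ydir 89.88039725511496 j6 -2.50 w 55.1 t 7.0
delta [ -0.1  -1.3 137.3] dist 137.2930446728241 yaw -0.002
[379.  343.3 359.1]
tcp axis px [array([205.4, 320.4]), array([233.8, 320.5]), array([251.1, 320.5])]
dish 0.76 [222.6, 270.8] [476.9 295.2   5. ]
tube 0.68 [187.4, 231.3] [442.5 259.5   5. ]
dropper_bottle 0.93 [207.5, 320.2] [462.  343.1   5. ]
```

View pics/w4.png

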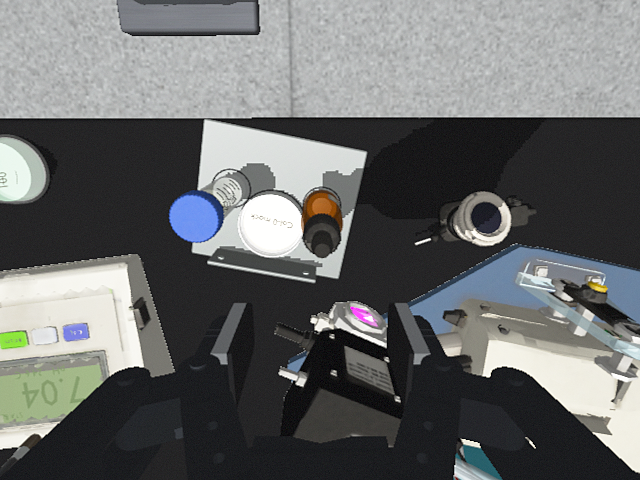

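The bottle's nozzle top at (321,247) lies on the tool axis, so I'll descend and grip the collar.

Request:
{"op": "apply_moves", "data": {"rows": [{"hand": 0.3, "delta_pos": [-1, 0, 30], "yaw": 0}, {"hand": 0.3, "delta_pos": [-1, 0, 60], "yaw": 0}, {"hand": 0.3, "delta_pos": [-1, 0, 90], "yaw": 0}, {"hand": 0.3, "delta_pos": [-1, 0, 115], "yaw": 0}, {"hand": 0.3, "delta_pos": [-1, 0, 130], "yaw": 0}, {"hand": 0.3, "delta_pos": [-1, 0, 137], "yaw": 0}, {"hand": 0.3, "delta_pos": [-1, 0, 137], "yaw": 0}, {"hand": 0.3, "delta_pos": [-1, 0, 137], "yaw": 0}]}}

```text
clock: 7.82
position: [461.4, 343.7, 103.9]
ee_rot: [-0.0, 1.0, 0.0, 0.0]
contact_force: [0.1, -0.7, -0.2]
gripper_width: 55.4
grasp_force: 0.0
```

Request:
{"op": "apply_moves", "data": {"rows": [{"hand": 0.1, "delta_pos": [0, 0, 0], "yaw": 0}, {"hand": -0.1, "delta_pos": [0, 0, 0], "yaw": 0}, {"hand": -0.2, "delta_pos": [0, 0, 0], "yaw": 0}, {"hand": -0.3, "delta_pos": [0, 0, 0], "yaw": 0}, {"hand": -0.4, "delta_pos": [0, 0, 0], "yaw": 0}, {"hand": -0.5, "delta_pos": [0, 0, 0], "yaw": 0}, {"hand": -1, "delta_pos": [0, 0, 0], "yaw": 0}, {"hand": -1, "delta_pos": [0, 0, 0], "yaw": 0}, {"hand": -1, "delta_pos": [0, 0, 0], "yaw": 0}, {"hand": -1, "delta_pos": [0, 0, 0], "yaw": 0}, {"hand": -1, "delta_pos": [0, 0, 0], "yaw": 0}]}}

```text
clock: 8.73
position: [461.8, 344.0, 105.0]
ee_rot: [-0.0, 1.0, 0.001, 0.001]
contact_force: [-0.5, -0.3, 6.5]
gripper_width: 29.3
grasp_force: 58.8
```

Request:
{"op": "apply_moves", "data": {"rows": [{"hand": -1, "delta_pos": [0, 0, -10], "yaw": 0}, {"hand": -1, "delta_pos": [0, 0, -25], "yaw": 0}, {"hand": -1, "delta_pos": [0, 0, -50], "yaw": 0}, {"hand": -1, "delta_pos": [0, 0, -80], "yaw": 0}, {"hand": -1, "delta_pos": [0, 0, -110], "yaw": 0}, {"hand": -1, "delta_pos": [0, 0, -140], "yaw": 0}, {"hand": -1, "delta_pos": [0, 0, -150], "yaw": 0}, {"hand": -1, "delta_pos": [0, 0, -150], "yaw": 0}]}}

```text
clock: 9.4
position: [461.7, 344.2, 256.9]
ee_rot: [-0.0, 1.0, 0.003, 0.002]
contact_force: [-0.1, -0.7, -0.7]
gripper_width: 29.2
grasp_force: 59.4
```

```bash
python3 - <<'E'
from h import *
delta([470,-30,255],90)
im=imaging.get_image('wrist'); save(im,'w5')
s=imaging.get_image('side'); p=np.array(s['pixels'])
a=cv2.resize(p[220:420,150:320],None,fx=2.5,fy=2.5); b=np.array(im['pixels'])[100:480,150:500]
b=cv2.resize(b,None,fx=500/380,fy=500/380)[:, :370]
cv2.imwrite('pics/c5.png',np.hstack([a,b])[:,:,::-1][:, :800])
E
```

```text
pos [461.7 344.2 256.9] ydir 90.00079107192522 j6 -2.49 w 29.2 t 9.4
delta [  -8.3 -374.2   -0. ] dist 374.27280964429895 yaw 0.0
```

View pics/c5.png

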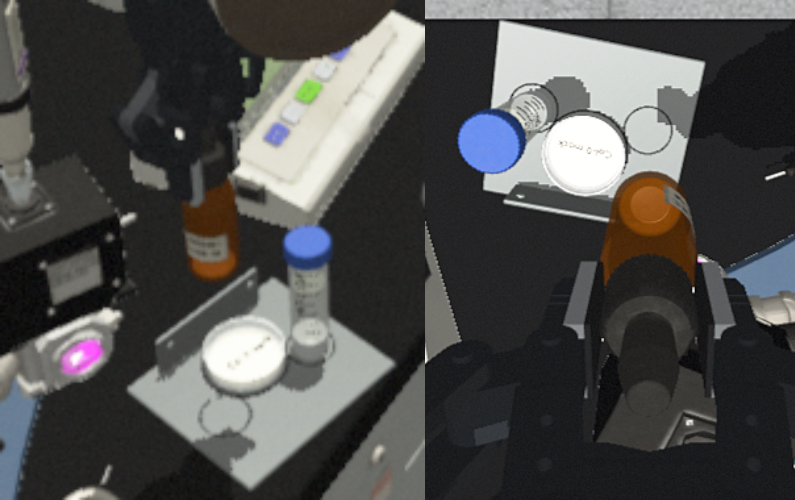

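The bottle hangs upright in the grip, and its printed circle now shows on the board at about row 199, column 319. I'll carry the bottle to the tray.

Request:
{"op": "apply_moves", "data": {"rows": [{"hand": -1, "delta_pos": [-2, -20, 0], "yaw": 0}, {"hand": -1, "delta_pos": [-3, -50, 0], "yaw": 0}, {"hand": -1, "delta_pos": [-5, -85, 0], "yaw": 0}, {"hand": -1, "delta_pos": [-8, -123, 0], "yaw": 0}, {"hand": -1, "delta_pos": [-8, -161, 0], "yaw": 0}, {"hand": -1, "delta_pos": [-8, -199, 0], "yaw": 0}, {"hand": -1, "delta_pos": [-8, -237, 0], "yaw": 0}, {"hand": -1, "delta_pos": [-8, -275, 0], "yaw": 0}, {"hand": -1, "delta_pos": [-8, -313, 0], "yaw": 0}, {"hand": -1, "delta_pos": [-8, -351, 0], "yaw": 0}, {"hand": -1, "delta_pos": [-8, -389, 0], "yaw": 0}, {"hand": -1, "delta_pos": [-8, -424, 0], "yaw": 0}]}}

```text
clock: 10.5
position: [467.1, -82.7, 251.0]
ee_rot: [0.0, 1.0, -0.0, -0.002]
contact_force: [0.7, 0.5, -1.2]
gripper_width: 28.9
grasp_force: 59.4
```

Request:
{"op": "apply_moves", "data": {"rows": [{"hand": -1, "delta_pos": [-2, -30, 0], "yaw": 0}, {"hand": -1, "delta_pos": [-3, -66, 0], "yaw": 0}, {"hand": -1, "delta_pos": [-5, -102, 0], "yaw": 0}, {"hand": -1, "delta_pos": [-8, -138, 0], "yaw": 0}, {"hand": -1, "delta_pos": [-8, -174, 0], "yaw": 0}, {"hand": -1, "delta_pos": [-8, -210, 0], "yaw": 0}, {"hand": -1, "delta_pos": [-8, -246, 0], "yaw": 0}, {"hand": -1, "delta_pos": [-8, -275, 0], "yaw": 0}, {"hand": -1, "delta_pos": [-8, -295, 0], "yaw": 0}, {"hand": -1, "delta_pos": [-8, -305, 0], "yaw": 0}, {"hand": -1, "delta_pos": [-8, -305, 0], "yaw": 0}, {"hand": -1, "delta_pos": [-8, -305, 0], "yaw": 0}]}}

```text
clock: 11.5
position: [476.1, -385.2, 251.2]
ee_rot: [0.001, 1.0, 0.001, -0.002]
contact_force: [0.3, -0.6, -0.4]
gripper_width: 28.9
grasp_force: 59.4
```

```bash
python3 - <<'E'
from h import *
delta([472,-385,103],90)
im=imaging.get_image('wrist'); save(im,'w6')
for n,z in [('tray',0)]:
    for r in nets.pinpoint('wrist',n)[:2]: print(n,r['score'],r['location'],plane(im,r['location'],z))
E
```

```text
pos [ 476.1 -385.2  251.2] ydir 89.93612089645308 j6 -1.15 w 28.9 t 11.5
delta [  3.6  -0.2 148.2] dist 148.25702302190163 yaw -0.001
tray 0.7 [207.5, 283.5] [ 481.  -421.5    0. ]
```

View pics/w6.png

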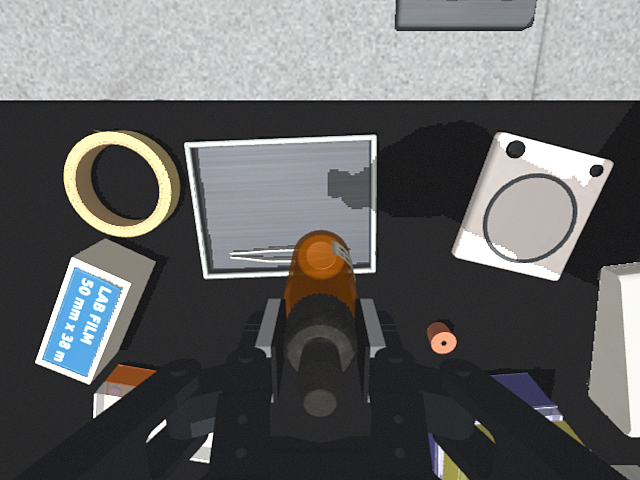

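The tray is clear around (476,−385), and the forceps lie behind that spot at row ~252. Lowering the bottle now.

Request:
{"op": "apply_moves", "data": {"rows": [{"hand": -1, "delta_pos": [5, 0, 30], "yaw": 0}, {"hand": -1, "delta_pos": [5, 0, 65], "yaw": 0}, {"hand": -1, "delta_pos": [5, 0, 100], "yaw": 0}, {"hand": -1, "delta_pos": [5, 0, 125], "yaw": 0}, {"hand": -1, "delta_pos": [5, 0, 135], "yaw": 0}, {"hand": -1, "delta_pos": [5, 0, 140], "yaw": 0}, {"hand": -1, "delta_pos": [5, 0, 144], "yaw": 0}, {"hand": -1, "delta_pos": [5, 0, 146], "yaw": 0}, {"hand": -1, "delta_pos": [5, 0, 147], "yaw": 0}, {"hand": -1, "delta_pos": [5, 0, 147], "yaw": 0}]}}

```text
clock: 12.43
position: [472.5, -385.9, 107.6]
ee_rot: [-0.0, 1.0, -0.001, 0.001]
contact_force: [-0.2, -0.3, -1.3]
gripper_width: 29.5
grasp_force: 59.5
```

Request:
{"op": "apply_moves", "data": {"rows": [{"hand": -1, "delta_pos": [0, 0, 0], "yaw": 0}, {"hand": -1, "delta_pos": [0, 0, 0], "yaw": 0}, {"hand": -1, "delta_pos": [0, 0, 1], "yaw": 0}, {"hand": -1, "delta_pos": [0, 0, 1], "yaw": 0}]}}

```text
clock: 12.77
position: [471.8, -385.7, 105.4]
ee_rot: [0.0, 1.0, -0.0, 0.0]
contact_force: [1.0, 0.8, -0.5]
gripper_width: 29.2
grasp_force: 59.5
```

Request:
{"op": "apply_moves", "data": {"rows": [{"hand": -1, "delta_pos": [0, 0, 1], "yaw": 0}, {"hand": -1, "delta_pos": [0, 0, 2], "yaw": 0}, {"hand": -1, "delta_pos": [0, 0, 2], "yaw": 0}]}}

```text
clock: 13.02
position: [471.8, -385.7, 103.2]
ee_rot: [0.0, 1.0, 0.0, -0.0]
contact_force: [0.6, -0.4, -0.7]
gripper_width: 28.8
grasp_force: 59.5
```

Request:
{"op": "apply_moves", "data": {"rows": [{"hand": -1, "delta_pos": [0, 0, 1], "yaw": 0}, {"hand": -1, "delta_pos": [0, 0, 1], "yaw": 0}, {"hand": -1, "delta_pos": [0, 0, 1], "yaw": 0}]}}

```text
clock: 13.27
position: [472.2, -385.8, 103.0]
ee_rot: [-0.0, 1.0, -0.0, 0.001]
contact_force: [-0.9, 1.5, 3.9]
gripper_width: 29.3
grasp_force: 60.1
```

That's contact with the tray floor. Releasing and retreating upward.

Request:
{"op": "apply_moves", "data": {"rows": [{"hand": -0.2, "delta_pos": [0, 0, 0], "yaw": 0}, {"hand": -0.1, "delta_pos": [0, 0, 0], "yaw": 0}, {"hand": 0, "delta_pos": [0, 0, 0], "yaw": 0}, {"hand": 0.2, "delta_pos": [0, 0, 0], "yaw": 0}, {"hand": 0.3, "delta_pos": [0, 0, 0], "yaw": 0}, {"hand": 0.3, "delta_pos": [0, 0, -30], "yaw": 0}, {"hand": 0.3, "delta_pos": [0, 0, -70], "yaw": 0}, {"hand": 0.3, "delta_pos": [0, 0, -110], "yaw": 0}, {"hand": 0.3, "delta_pos": [0, 0, -150], "yaw": 0}, {"hand": 0.3, "delta_pos": [0, 40, -150], "yaw": 0}, {"hand": 0.3, "delta_pos": [0, 80, -150], "yaw": 0}, {"hand": 0.3, "delta_pos": [0, 120, -150], "yaw": 0}]}}

```text
clock: 14.27
position: [471.6, -264.8, 252.9]
ee_rot: [0.001, 1.0, 0.0, 0.001]
contact_force: [0.2, 1.4, -0.4]
gripper_width: 55.7
grasp_force: 0.0
```

```bash
python3 - <<'E'
from h import *
delta([443,259,250],90)
im=imaging.get_image('wrist'); save(im,'w7')
for n,z in [('dropper_bottle',3),('tray',0),('stage_seat',20)]:
    for r in nets.pinpoint('wrist',n)[:1]: print(n,r['score'],r['location'],plane(im,r['location'],z))
E
```

```text
pos [ 471.6 -264.8  252.9] ydir 89.85772746068358 j6 -1.36 w 55.7 t 14.3
delta [ 29.9 523.7   2.9] dist 524.6044295097896 yaw -0.002
dropper_bottle 0.66 [202.0, 196.5] [ 471.7 -387.8    3. ]
tray 0.65 [211.0, 167.3] [ 481.5 -419.2    0. ]
stage_seat 0.58 [222.8, 403.2] [ 488.8 -185.1   20. ]
```

View pics/w7.png

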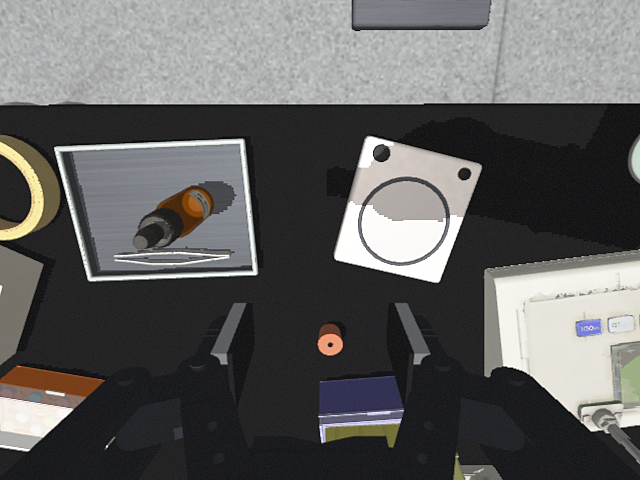

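The bottle stands upright in the tray, with its foot near (198,200). The tube is next.

Request:
{"op": "apply_moves", "data": {"rows": [{"hand": 0.3, "delta_pos": [10, 42, 3], "yaw": 0}, {"hand": 0.3, "delta_pos": [28, 485, 3], "yaw": 0}, {"hand": 0.3, "delta_pos": [28, 485, 3], "yaw": 0}, {"hand": 0.3, "delta_pos": [28, 485, 3], "yaw": 0}, {"hand": 0.3, "delta_pos": [28, 485, 3], "yaw": 0}, {"hand": 0.3, "delta_pos": [28, 485, 3], "yaw": 0}, {"hand": 0.3, "delta_pos": [28, 485, 3], "yaw": 0}, {"hand": 0.3, "delta_pos": [28, 485, 3], "yaw": 0}, {"hand": 0.3, "delta_pos": [28, 485, 3], "yaw": 0}, {"hand": 0.3, "delta_pos": [28, 485, 3], "yaw": 0}, {"hand": 0.3, "delta_pos": [28, 485, 3], "yaw": 0}, {"hand": 0.3, "delta_pos": [28, 485, 3], "yaw": 0}]}}

```text
clock: 15.47
position: [444.7, 221.8, 249.2]
ee_rot: [-0.0, 1.0, 0.0, 0.0]
contact_force: [0.2, 0.8, 0.6]
gripper_width: 55.8
grasp_force: 0.0
```

Request:
{"op": "apply_moves", "data": {"rows": [{"hand": 0.3, "delta_pos": [2, 38, 0], "yaw": 0}, {"hand": 0.3, "delta_pos": [2, 58, 0], "yaw": 0}, {"hand": 0.3, "delta_pos": [2, 58, 0], "yaw": 0}, {"hand": 0.3, "delta_pos": [2, 58, 0], "yaw": 0}, {"hand": 0.3, "delta_pos": [2, 58, 0], "yaw": 0}]}}

```text
clock: 15.88
position: [442.4, 276.4, 248.8]
ee_rot: [0.001, 1.0, -0.001, -0.0]
contact_force: [0.9, 0.1, 0.2]
gripper_width: 55.4
grasp_force: 0.0
```

```bash
python3 - <<'E'
from h import *
delta([443,259,76],90)
im=imaging.get_image('wrist'); save(im,'w8'); s=read_state()
print('tcp axis px',[np.round(proj(im,(*s['position'][:2],z)),1) for z in (5,115)])
# blue cap top centre
hsv=cv2.cvtColor(np.array(im['pixels']),cv2.COLOR_RGB2HSV)
m=cv2.inRange(hsv,(108,120,120),(122,255,255)); n,l,st,c=cv2.connectedComponentsWithStats(m)
for i in range(1,n):
    if st[i,4]>300: print(st[i],c[i],plane(im,c[i][::-1],115))
for n,z in [('dish',5),('tube',5),('board',0)]:
    for r in nets.pinpoint('wrist',n)[:1]: print(n,r['score'],r['location'],plane(im,r['location'],z))
E
```

```text
pos [442.4 276.4 248.8] ydir 89.90736604853856 j6 -2.44 w 55.4 t 15.9
delta [ -0.8 -17.2 172.8] dist 173.69126897373704 yaw -0.002
tcp axis px [array([203.5, 320.3]), array([237.8, 320.2])]
[ 273  217   47   45 1640] [295.8 239.1] [443.2 258.9 115. ]
dish 0.94 [241.2, 342.6] [481.1 298.5   5. ]
tube 0.81 [203.4, 301.0] [442.2 257.2   5. ]
board 0.61 [218.7, 343.8] [459.  299.6   0. ]
```

Request:
{"op": "apply_moves", "data": {"rows": [{"hand": 0.3, "delta_pos": [0, -17, 0], "yaw": 0}, {"hand": 0.3, "delta_pos": [0, -18, 20], "yaw": 0}, {"hand": 0.3, "delta_pos": [0, -18, 50], "yaw": 0}, {"hand": 0.3, "delta_pos": [0, -18, 80], "yaw": 0}, {"hand": 0.3, "delta_pos": [0, -18, 110], "yaw": 0}, {"hand": 0.3, "delta_pos": [0, -18, 140], "yaw": 0}, {"hand": 0.3, "delta_pos": [0, -18, 160], "yaw": 0}, {"hand": 0.3, "delta_pos": [0, -18, 171], "yaw": 0}, {"hand": 0.3, "delta_pos": [0, -18, 171], "yaw": 0}, {"hand": 0.3, "delta_pos": [0, -18, 171], "yaw": 0}]}}

```text
clock: 16.92
position: [442.1, 258.4, 78.4]
ee_rot: [0.0, 1.0, -0.0, -0.0]
contact_force: [0.6, 0.4, 1.1]
gripper_width: 55.5
grasp_force: 0.0
```

Request:
{"op": "apply_moves", "data": {"rows": [{"hand": 0.1, "delta_pos": [0, 0, 0], "yaw": 0}, {"hand": -0.1, "delta_pos": [0, 0, 0], "yaw": 0}, {"hand": -0.2, "delta_pos": [0, 0, 0], "yaw": 0}, {"hand": -0.3, "delta_pos": [0, 0, 0], "yaw": 0}, {"hand": -0.4, "delta_pos": [0, 0, 0], "yaw": 0}, {"hand": -1, "delta_pos": [0, 0, 0], "yaw": 0}, {"hand": -1, "delta_pos": [0, 0, 0], "yaw": 0}, {"hand": -1, "delta_pos": [0, 0, 0], "yaw": 0}, {"hand": -1, "delta_pos": [0, 0, 0], "yaw": 0}]}}

```text
clock: 17.67
position: [442.7, 259.8, 80.0]
ee_rot: [-0.0, 1.0, 0.001, 0.001]
contact_force: [-0.1, -0.7, 4.9]
gripper_width: 31.1
grasp_force: 57.4
```

Request:
{"op": "apply_moves", "data": {"rows": [{"hand": -1, "delta_pos": [0, 0, -10], "yaw": 0}, {"hand": -1, "delta_pos": [0, 0, -25], "yaw": 0}, {"hand": -1, "delta_pos": [0, 0, -50], "yaw": 0}, {"hand": -1, "delta_pos": [0, 0, -80], "yaw": 0}, {"hand": -1, "delta_pos": [0, 0, -110], "yaw": 0}, {"hand": -1, "delta_pos": [0, 0, -140], "yaw": 0}, {"hand": -1, "delta_pos": [0, 0, -155], "yaw": 0}, {"hand": -1, "delta_pos": [0, 0, -155], "yaw": 0}]}}

```text
clock: 18.33
position: [443.5, 260.7, 238.7]
ee_rot: [-0.0, 1.0, 0.004, 0.004]
contact_force: [0.4, 0.3, -0.7]
gripper_width: 31.2
grasp_force: 56.8
```

```bash
python3 - <<'E'
from h import *
delta([472,-452,230],90)
im=imaging.get_image('wrist'); save(im,'w9')
for n,z in [('dish',5),('board',0)]:
    for r in nets.pinpoint('wrist',n)[:1]: print(n,r['score'],r['location'],plane(im,r['location'],z))
E
```

```text
pos [443.5 260.7 238.7] ydir 90.03419817904755 j6 -2.42 w 31.2 t 18.3
delta [ -28.1 -712.7    3.9] dist 713.2846455356806 yaw 0.001
dish 0.9 [236.7, 356.5] [476.3 297.7   5. ]
board 0.72 [216.9, 357.5] [457.6 298.6   0. ]
```

View pics/w9.png

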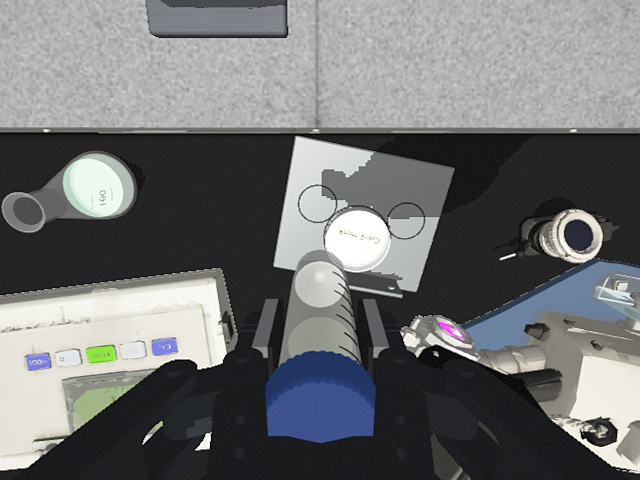

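The tube is held upright; the printed circles show at (317,203) and (407,220), and the dish hasn't moved. I'll carry the tube to the tray.

Request:
{"op": "apply_moves", "data": {"rows": [{"hand": -1, "delta_pos": [-2, -20, 0], "yaw": 0}, {"hand": -1, "delta_pos": [-3, -50, 0], "yaw": 0}, {"hand": -1, "delta_pos": [-5, -85, 0], "yaw": 0}, {"hand": -1, "delta_pos": [-8, -123, 0], "yaw": 0}, {"hand": -1, "delta_pos": [-12, -161, 0], "yaw": 0}, {"hand": -1, "delta_pos": [-16, -199, 0], "yaw": 0}, {"hand": -1, "delta_pos": [-20, -237, 0], "yaw": 0}, {"hand": -1, "delta_pos": [-24, -275, 0], "yaw": 0}, {"hand": -1, "delta_pos": [-28, -313, 0], "yaw": 0}, {"hand": -1, "delta_pos": [-28, -351, 0], "yaw": 0}, {"hand": -1, "delta_pos": [-28, -389, 0], "yaw": 0}, {"hand": -1, "delta_pos": [-28, -424, 0], "yaw": 0}]}}

```text
clock: 19.48
position: [468.5, -166.6, 231.7]
ee_rot: [0.0, 1.0, 0.0, -0.002]
contact_force: [1.0, -0.8, -1.2]
gripper_width: 31.3
grasp_force: 56.9
```

Request:
{"op": "apply_moves", "data": {"rows": [{"hand": -1, "delta_pos": [0, -30, 0], "yaw": 0}, {"hand": -1, "delta_pos": [0, -66, 0], "yaw": 0}, {"hand": -1, "delta_pos": [0, -102, 0], "yaw": 0}, {"hand": -1, "delta_pos": [0, -138, 0], "yaw": 0}, {"hand": -1, "delta_pos": [0, -174, 0], "yaw": 0}, {"hand": -1, "delta_pos": [0, -210, 0], "yaw": 0}, {"hand": -1, "delta_pos": [0, -240, 0], "yaw": 0}, {"hand": -1, "delta_pos": [0, -265, 0], "yaw": 0}, {"hand": -1, "delta_pos": [0, -285, 0], "yaw": 0}, {"hand": -1, "delta_pos": [0, -295, 0], "yaw": 0}, {"hand": -1, "delta_pos": [0, -295, 0], "yaw": 0}, {"hand": -1, "delta_pos": [0, -295, 0], "yaw": 0}]}}

```text
clock: 20.48
position: [469.3, -459.1, 231.8]
ee_rot: [0.0, 1.0, 0.001, -0.001]
contact_force: [-0.9, 0.3, -0.5]
gripper_width: 30.7
grasp_force: 56.9
```

```bash
python3 - <<'E'
from h import *
delta([472,-458,78],90)
im=imaging.get_image('wrist'); save(im,'w10')
for n,z in [('tray',0),('dropper_bottle',3)]:
    for r in nets.pinpoint('wrist',n)[:1]: print(n,r['score'],r['location'],plane(im,r['location'],z))
E
```

```text
pos [ 469.3 -459.1  231.8] ydir 89.95444189605155 j6 -1.04 w 30.7 t 20.5
delta [ -3.1   0.8 153.8] dist 153.81291618754562 yaw -0.001
tray 0.56 [218.2, 361.6] [ 480.5 -419.2    0. ]
dropper_bottle 0.73 [210.1, 398.1] [ 471.9 -385.4    3. ]
```

Request:
{"op": "apply_moves", "data": {"rows": [{"hand": -1, "delta_pos": [0, 0, 30], "yaw": 0}, {"hand": -1, "delta_pos": [0, 0, 65], "yaw": 0}, {"hand": -1, "delta_pos": [0, 0, 100], "yaw": 0}, {"hand": -1, "delta_pos": [0, 0, 130], "yaw": 0}, {"hand": -1, "delta_pos": [0, 0, 145], "yaw": 0}, {"hand": -1, "delta_pos": [0, 0, 150], "yaw": 0}, {"hand": -1, "delta_pos": [0, 0, 152], "yaw": 0}, {"hand": -1, "delta_pos": [0, 0, 152], "yaw": 0}, {"hand": -1, "delta_pos": [0, 0, 152], "yaw": 0}, {"hand": -1, "delta_pos": [0, 0, 152], "yaw": 0}]}}

```text
clock: 21.47
position: [470.7, -460.2, 83.3]
ee_rot: [-0.0, 1.0, -0.001, 0.001]
contact_force: [-0.2, -0.6, 0.4]
gripper_width: 31.1
grasp_force: 56.9
```

Request:
{"op": "apply_moves", "data": {"rows": [{"hand": -1, "delta_pos": [0, 0, 1], "yaw": 0}, {"hand": -1, "delta_pos": [0, 0, 1], "yaw": 0}, {"hand": -1, "delta_pos": [0, 0, 1], "yaw": 0}]}}

```text
clock: 21.72
position: [469.9, -459.8, 80.8]
ee_rot: [0.0, 1.0, -0.0, 0.0]
contact_force: [0.2, -0.6, -0.9]
gripper_width: 31.0
grasp_force: 56.9
```

Request:
{"op": "apply_moves", "data": {"rows": [{"hand": -1, "delta_pos": [0, 0, 1], "yaw": 0}, {"hand": -1, "delta_pos": [0, 0, 2], "yaw": 0}, {"hand": -1, "delta_pos": [0, 0, 2], "yaw": 0}, {"hand": -1, "delta_pos": [0, 0, 2], "yaw": 0}]}}

```text
clock: 22.05
position: [469.7, -459.7, 78.2]
ee_rot: [0.0, 1.0, 0.0, -0.0]
contact_force: [0.1, -0.3, -0.3]
gripper_width: 31.0
grasp_force: 57.0
```

Request:
{"op": "apply_moves", "data": {"rows": [{"hand": -1, "delta_pos": [0, 0, 1], "yaw": 0}, {"hand": -1, "delta_pos": [0, 0, 1], "yaw": 0}, {"hand": -1, "delta_pos": [0, 0, 1], "yaw": 0}]}}

```text
clock: 22.3
position: [469.9, -459.8, 78.1]
ee_rot: [-0.0, 1.0, -0.0, 0.0]
contact_force: [-1.4, 0.7, 4.7]
gripper_width: 31.4
grasp_force: 57.3
```

Request:
{"op": "apply_moves", "data": {"rows": [{"hand": -0.2, "delta_pos": [0, 0, 0], "yaw": 0}, {"hand": -0.1, "delta_pos": [0, 0, 0], "yaw": 0}, {"hand": 0, "delta_pos": [0, 0, 0], "yaw": 0}, {"hand": 0.15, "delta_pos": [0, 0, 0], "yaw": 0}, {"hand": 0.2, "delta_pos": [0, 0, 0], "yaw": 0}, {"hand": 0.2, "delta_pos": [0, 0, -30], "yaw": 0}, {"hand": 0.2, "delta_pos": [0, 0, -70], "yaw": 0}, {"hand": 0.2, "delta_pos": [0, 0, -110], "yaw": 0}, {"hand": 0.2, "delta_pos": [0, 0, -150], "yaw": 0}, {"hand": 0.2, "delta_pos": [0, 40, -170], "yaw": 0}, {"hand": 0.5, "delta_pos": [0, 80, -170], "yaw": 0}, {"hand": 1, "delta_pos": [0, 120, -170], "yaw": 0}]}}

```text
clock: 23.3
position: [470.1, -339.1, 249.1]
ee_rot: [0.001, 1.0, -0.001, 0.002]
contact_force: [-0.3, 2.6, -0.5]
gripper_width: 73.5
grasp_force: 0.0
```

```bash
python3 - <<'E'
from h import *
delta([476,297,130],90)
im=imaging.get_image('wrist'); save(im,'w11')
for n,z in [('tube',3),('dropper_bottle',3)]:
    for r in nets.pinpoint('wrist',n)[:1]: print(n,r['score'],r['location'],plane(im,r['location'],z))
E
```

```text
pos [ 470.1 -339.1  249.1] ydir 89.87050160845403 j6 -1.23 w 73.5 t 23.3
delta [ -4.  636.3 118.3] dist 647.2085169475384 yaw -0.002
tube 0.72 [200.0, 197.3] [ 468.  -460.2    3. ]
dropper_bottle 0.69 [205.0, 272.8] [ 473.1 -386.3    3. ]
```

View pics/w11.png

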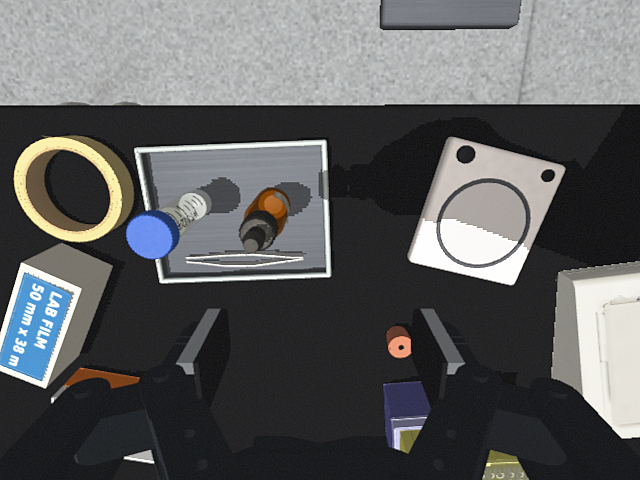

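Both vessels stand upright in the tray: tube foot near (193,205), bottle foot near (272,203). Now the dish.

Request:
{"op": "apply_moves", "data": {"rows": [{"hand": 1, "delta_pos": [-2, 480, 0], "yaw": 0}, {"hand": 1, "delta_pos": [-2, 480, 0], "yaw": 0}, {"hand": 1, "delta_pos": [-2, 480, 0], "yaw": 0}, {"hand": 1, "delta_pos": [-2, 480, 0], "yaw": 0}, {"hand": 1, "delta_pos": [-2, 480, 0], "yaw": 0}, {"hand": 1, "delta_pos": [-2, 480, 0], "yaw": 0}, {"hand": 1, "delta_pos": [-2, 480, 0], "yaw": 0}, {"hand": 1, "delta_pos": [-2, 480, 0], "yaw": 0}, {"hand": 1, "delta_pos": [-2, 480, 0], "yaw": 0}, {"hand": 1, "delta_pos": [-2, 480, 0], "yaw": 0}, {"hand": 1, "delta_pos": [-2, 480, 0], "yaw": 0}, {"hand": 1, "delta_pos": [-2, 480, 0], "yaw": 0}]}}

```text
clock: 24.45
position: [472.6, 143.5, 247.3]
ee_rot: [-0.001, 1.0, 0.0, 0.001]
contact_force: [0.7, -0.5, -0.4]
gripper_width: 85.5
grasp_force: 0.0
```

Request:
{"op": "apply_moves", "data": {"rows": [{"hand": 1, "delta_pos": [-2, 40, 0], "yaw": 0}, {"hand": 1, "delta_pos": [-2, 80, 0], "yaw": 0}, {"hand": 1, "delta_pos": [-2, 120, 15], "yaw": 0}, {"hand": 1, "delta_pos": [-2, 145, 30], "yaw": 0}, {"hand": 1, "delta_pos": [-2, 156, 60], "yaw": 0}, {"hand": 1, "delta_pos": [-2, 156, 90], "yaw": 0}, {"hand": 1, "delta_pos": [-2, 156, 110], "yaw": 0}, {"hand": 1, "delta_pos": [-2, 156, 118], "yaw": 0}, {"hand": 1, "delta_pos": [-2, 156, 118], "yaw": 0}, {"hand": 1, "delta_pos": [-2, 156, 118], "yaw": 0}]}}

```text
clock: 25.28
position: [474.9, 296.3, 129.7]
ee_rot: [0.0, 1.0, -0.0, 0.0]
contact_force: [1.4, 0.9, 1.3]
gripper_width: 85.4
grasp_force: 0.0
```

```bash
python3 - <<'E'
from h import *
delta([476,297,33],90)
im=imaging.get_image('wrist'); save(im,'w12'); s=read_state()
print('tcp axis px',[np.round(proj(im,(*s['position'][:2],z)),1) for z in (5,21)])
for n,z in [('dish',5),('board',0)]:
    for r in nets.pinpoint('wrist',n)[:1]: print(n,r['score'],r['location'],plane(im,r['location'],z))
g=cv2.cvtColor(np.array(im['pixels']),cv2.COLOR_RGB2GRAY)
m=cv2.inRange(g[100:340,150:500],235,255); n,l,st,c=cv2.connectedComponentsWithStats(m)
for i in range(1,n):
    if st[i,4]>1500: print(st[i]+[150,100,0,0,0],c[i]+[150,100],plane(im,(c[i]+[150,100])[::-1],21))
E
```

```text
pos [474.9 296.3 129.7] ydir 89.96828742064717 j6 -2.42 w 85.4 t 25.3
delta [-1.   0.7 96.7] dist 96.74730876820458 yaw -0.001
tcp axis px [array([242.1, 321. ]), array([250. , 321.1])]
dish 0.86 [246.8, 320.5] [478.6 296.3   5. ]
[ 274  205   96   90 6003] [321.3 247.3] [473.4 296.8  21. ]
```

View pics/w12.png

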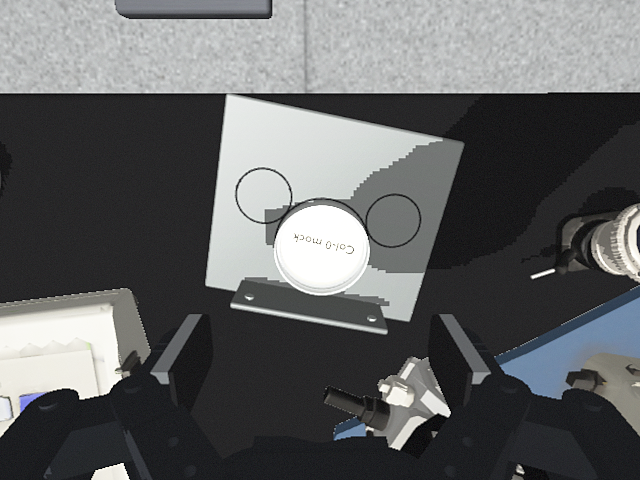

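```bash
python3 - <<'E'
from h import *
im=imaging.get_image('wrist'); o4=dict(im); o4['xyz']=[379.0,343.3,359.1]
w5=dict(im)
def tri(a,b):
    o1,d1=ray(im,a); o2,d2=ray(o4,b)
    A=np.array([d1,-d2]).T; t,*_=np.linalg.lstsq(A,o2-o1,rcond=None); p,q=o1+t[0]*d1,o2+t[1]*d2
    print((p+q)/2,'gap',np.linalg.norm(p-q))
tri((392,325),(328,275))   # black knob tip
tri((425,350),(372,281))
tri((360,425),(305,335))
tri((395,385),(320,315))
for n,p in (('knob',(392,325)),('lamp corner',(385,385))): print(n,[plane(im,p,z) for z in (40,80,120)])
E
```

```text
[578.1 299.9  31.9] gap 0.952834209116485
[613.6 311.8  38.3] gap 22.87279525028461
[537.4 358.9  55.9] gap 6.305491303867995
[555.3 337.9  59.1] gap 3.9268175467122743
knob [array([570.9, 300.1,  40. ]), array([537.1, 299.4,  80. ]), array([503.3, 298.6, 120. ])]
lamp corner [array([565.3, 340.2,  40. ]), array([532.5, 331.9,  80. ]), array([499.8, 323.5, 120. ])]
```

The dish at (321,248) is centred between the fingers. The microscope lamp, its nearest part, is about (537,359), so there's clearance to descend.

Request:
{"op": "apply_moves", "data": {"rows": [{"hand": 1, "delta_pos": [-1, 0, 25], "yaw": 0}, {"hand": 1, "delta_pos": [-1, 0, 50], "yaw": 0}, {"hand": 1, "delta_pos": [-1, 0, 70], "yaw": 0}, {"hand": 1, "delta_pos": [-1, 0, 85], "yaw": 0}, {"hand": 1, "delta_pos": [-1, 0, 93], "yaw": 0}, {"hand": 1, "delta_pos": [-1, 0, 97], "yaw": 0}, {"hand": 1, "delta_pos": [-1, 0, 97], "yaw": 0}, {"hand": 1, "delta_pos": [-1, 0, 97], "yaw": 0}]}}

```text
clock: 26.15
position: [475.5, 296.8, 33.3]
ee_rot: [-0.0, 1.0, 0.001, 0.001]
contact_force: [0.2, 0.5, 0.4]
gripper_width: 85.2
grasp_force: 0.0
```

Request:
{"op": "apply_moves", "data": {"rows": [{"hand": 0.8, "delta_pos": [0, 0, 0], "yaw": 0}, {"hand": 0.7, "delta_pos": [0, 0, 0], "yaw": 0}, {"hand": 0.6, "delta_pos": [0, 0, 0], "yaw": 0}, {"hand": 0.5, "delta_pos": [0, 0, 0], "yaw": 0}, {"hand": 0.4, "delta_pos": [0, 0, 0], "yaw": 0}, {"hand": 0.3, "delta_pos": [0, 0, 0], "yaw": 0}, {"hand": 0.1, "delta_pos": [0, 0, 0], "yaw": 0}, {"hand": 0, "delta_pos": [0, 0, 0], "yaw": 0}]}}

```text
clock: 26.82
position: [475.2, 296.5, 33.6]
ee_rot: [-0.0, 1.0, 0.0, 0.0]
contact_force: [-2.3, -0.4, 7.5]
gripper_width: 58.4
grasp_force: 62.4
```

Request:
{"op": "apply_moves", "data": {"rows": [{"hand": -0.3, "delta_pos": [0, 0, 0], "yaw": 0}, {"hand": -0.3, "delta_pos": [0, 0, -5], "yaw": 0}, {"hand": -0.3, "delta_pos": [0, 0, -15], "yaw": 0}, {"hand": -0.3, "delta_pos": [0, 0, -35], "yaw": 0}, {"hand": -0.3, "delta_pos": [0, 0, -65], "yaw": 0}, {"hand": -0.3, "delta_pos": [0, 0, -100], "yaw": 0}, {"hand": -0.3, "delta_pos": [0, 0, -140], "yaw": 0}, {"hand": -0.3, "delta_pos": [0, 0, -165], "yaw": 0}, {"hand": -0.3, "delta_pos": [0, 0, -165], "yaw": 0}]}}

```text
clock: 27.57
position: [477.6, 298.4, 204.9]
ee_rot: [-0.001, 1.0, 0.005, 0.005]
contact_force: [-0.2, 0.8, 0.2]
gripper_width: 58.5
grasp_force: 64.1
```

```bash
python3 - <<'E'
from h import *
delta([489,-184,150],90)
im=imaging.get_image('wrist'); save(im,'w13')
for r in nets.pinpoint('wrist','dish')[:2]: print(r, proj(im,(*read_state()['position'][:2],read_state()['position'][2]-28)))
# printed board circles
p=np.array(im['pixels']); print(im['xyz'])
E
```

```text
pos [477.6 298.4 204.9] ydir 90.06563978618306 j6 -2.42 w 58.5 t 27.6
delta [ -10.3 -482.9   50.7] dist 485.6917607783682 yaw 0.001
{'location': [317.0, 319.4], 'score': 0.94} [np.float64(299.54715739157695), np.float64(315.68472122498093)]
[395.4 297.1 322.8]
```

View pics/w13.png

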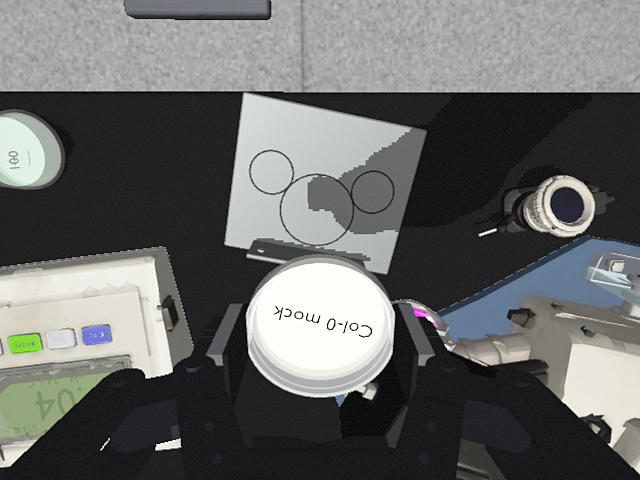

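The dish is held level between the pads, centred near (320,318). I'll carry it over the stage.

Request:
{"op": "apply_moves", "data": {"rows": [{"hand": -0.3, "delta_pos": [-2, -20, 0], "yaw": 0}, {"hand": -0.3, "delta_pos": [-4, -50, 0], "yaw": 0}, {"hand": -0.3, "delta_pos": [-6, -90, 0], "yaw": 0}, {"hand": -0.3, "delta_pos": [-8, -130, 0], "yaw": 0}, {"hand": -0.3, "delta_pos": [-10, -170, 0], "yaw": 0}, {"hand": -0.3, "delta_pos": [-10, -210, 0], "yaw": 0}, {"hand": -0.3, "delta_pos": [-10, -250, 0], "yaw": 0}, {"hand": -0.3, "delta_pos": [-10, -290, 0], "yaw": 0}, {"hand": -0.3, "delta_pos": [-10, -330, 0], "yaw": 0}, {"hand": -0.3, "delta_pos": [-10, -365, 0], "yaw": 0}, {"hand": -0.3, "delta_pos": [-10, -395, 0], "yaw": 0}, {"hand": -0.3, "delta_pos": [-10, -410, 0], "yaw": 0}]}}

```text
clock: 28.67
position: [483.2, -116.5, 195.6]
ee_rot: [0.002, 1.0, -0.0, -0.002]
contact_force: [-0.1, -0.3, 0.4]
gripper_width: 58.1
grasp_force: 64.1
```

Request:
{"op": "apply_moves", "data": {"rows": [{"hand": -0.3, "delta_pos": [0, -25, 0], "yaw": 0}, {"hand": -0.3, "delta_pos": [0, -50, 0], "yaw": 0}, {"hand": -0.3, "delta_pos": [0, -65, 0], "yaw": 0}, {"hand": -0.3, "delta_pos": [0, -72, 0], "yaw": 0}, {"hand": -0.3, "delta_pos": [0, -72, 0], "yaw": 0}, {"hand": -0.3, "delta_pos": [0, -72, 0], "yaw": 0}, {"hand": -0.3, "delta_pos": [0, -72, 0], "yaw": 0}]}}

```text
clock: 29.25
position: [484.6, -184.9, 196.8]
ee_rot: [-0.0, 1.0, 0.0, -0.001]
contact_force: [-0.1, 0.1, -0.5]
gripper_width: 58.2
grasp_force: 64.2
```

```bash
python3 - <<'E'
from h import *
delta([489,-184,48],90)
im=imaging.get_image('wrist'); save(im,'w14'); s=read_state(); z=s['position'][2]
for r in nets.pinpoint('wrist','dish')[:1]: print(r['location'],plane(im,r['location'],z-28.5))
m=cv2.inRange(cv2.cvtColor(np.array(im['pixels']),cv2.COLOR_RGB2GRAY),200,255)
m[:,:200]=0;m[:,450:]=0
m=m
g=np.array(im['pixels']); cv2.imwrite('pics/c14.png',cv2.resize(g[80:430,150:500],None,fx=1.6,fy=1.6)[:,:,::-1])
for q in ('stage_seat','stage'):
  for r in nets.pinpoint('wrist',q)[:1]: print(q,r['score'],r['location'],plane(im,r['location'],20 if 'seat' in q else 0))
for c in ('side','scene'):
  i=imaging.get_image(c)
  for r in nets.pinpoint(c,'stage_seat')[:1]: print(c,r['score'],r['location'],plane(i,r['location'],20))
E
```

```text
pos [ 484.6 -184.9  196.8] ydir 90.02649955395694 j6 -1.52 w 58.2 t 29.2
delta [ -4.6   0.9 148.8] dist 148.89393577464878 yaw 0.0
[316.7, 319.6] [ 487.  -185.4  168.5]
stage_seat 0.95 [225.8, 319.9] [ 487.9 -185.3   20. ]
stage 0.68 [315.6, 320.4] [ 581.3 -184.8    0. ]
side 0.7 [223.0, 358.9] [ 492.9 -188.7   20. ]
```

View pics/c14.png

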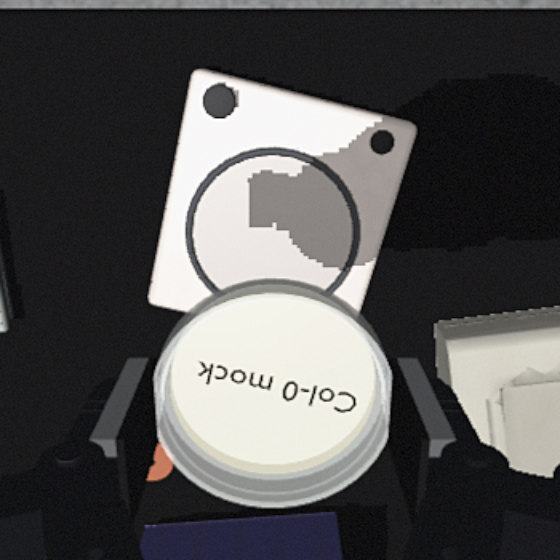

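The seat ring's centre is at about row 224–226, column 320, roughly (488,−185). The dish needs about 2.5 mm in +x, then down.

Request:
{"op": "apply_moves", "data": {"rows": [{"hand": -0.3, "delta_pos": [-2.5, 0, 20], "yaw": 0}, {"hand": -0.3, "delta_pos": [-2.5, 0, 50], "yaw": 0}, {"hand": -0.3, "delta_pos": [-2.5, 0, 85], "yaw": 0}, {"hand": -0.3, "delta_pos": [-2.5, 0, 115], "yaw": 0}, {"hand": -0.3, "delta_pos": [-2.5, 0, 132], "yaw": 0}, {"hand": -0.3, "delta_pos": [-2.5, 0, 140], "yaw": 0}, {"hand": -0.3, "delta_pos": [-2.5, 0, 143], "yaw": 0}, {"hand": -0.3, "delta_pos": [-2.5, 0, 143], "yaw": 0}, {"hand": -0.3, "delta_pos": [-2.5, 0, 143], "yaw": 0}, {"hand": -0.3, "delta_pos": [-2.5, 0, 143], "yaw": 0}, {"hand": -0.3, "delta_pos": [-2.5, 0, 143], "yaw": 0}]}}

```text
clock: 30.57
position: [488.2, -185.8, 55.6]
ee_rot: [0.0, 1.0, -0.0, 0.001]
contact_force: [-0.3, -0.5, 0.2]
gripper_width: 58.3
grasp_force: 64.2
```

```bash
python3 - <<'E'
from h import *
delta([487,-185,48.5],90)
im=imaging.get_image('wrist'); s=read_state(); z=s['position'][2]
for q,h in (('dish',z-28.5),('stage_seat',20)):
  for r in nets.pinpoint('wrist',q)[:1]: print(q,r['score'],r['location'],plane(im,r['location'],h))
i=imaging.get_image('side'); p=np.array(i['pixels'])
a=cv2.resize(np.array(im['pixels'])[130:430,150:500],(400,343)); b=cv2.resize(p[190:260,310:410],(400,280),interpolation=cv2.INTER_CUBIC)
cv2.imwrite('pics/c15.png',np.hstack([a[:280],b])[:,:,::-1]); 
E
```

```text
pos [ 488.2 -185.8   55.6] ydir 89.99481876859015 j6 -1.52 w 58.3 t 30.6
delta [1.2 0.8 7.1] dist 7.246942895429309 yaw -0.0
dish 0.78 [319.6, 322.1] [ 492.5 -185.1   26.9]
```

View pics/c15.png

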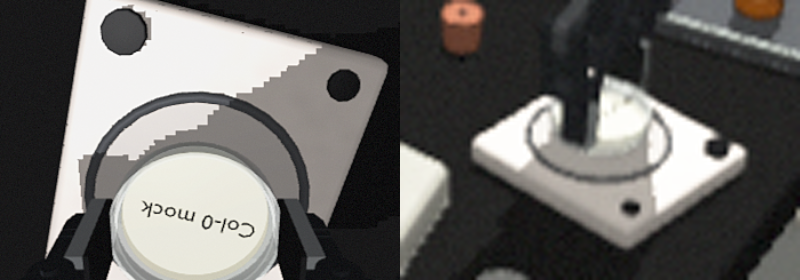

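That picture shows the dish centred left to right over the ring. It also takes me to 16 viewed pictures, over the limit of 14, so I'll use numbers only from here. Lowering the last bit.

Request:
{"op": "apply_moves", "data": {"rows": [{"hand": -0.3, "delta_pos": [1, 0, 2], "yaw": 0}, {"hand": -0.3, "delta_pos": [1, 0, 4], "yaw": 0}, {"hand": -0.3, "delta_pos": [1, 0, 5], "yaw": 0}, {"hand": -0.3, "delta_pos": [1, 0, 5], "yaw": 0}, {"hand": -0.3, "delta_pos": [1, 0, 5], "yaw": 0}, {"hand": -0.3, "delta_pos": [1, 0, 5], "yaw": 0}]}}

```text
clock: 31.27
position: [486.4, -185.7, 49.2]
ee_rot: [0.0, 1.0, -0.0, -0.0]
contact_force: [-0.6, 1.1, 0.3]
gripper_width: 58.0
grasp_force: 64.2
```

Request:
{"op": "apply_moves", "data": {"rows": [{"hand": -0.3, "delta_pos": [0, 0, 1], "yaw": 0}, {"hand": -0.3, "delta_pos": [0, 0, 1], "yaw": 0}, {"hand": -0.3, "delta_pos": [0, 0, 1], "yaw": 0}]}}

```text
clock: 31.52
position: [486.5, -185.7, 48.6]
ee_rot: [-0.0, 1.0, -0.0, 0.0]
contact_force: [-0.5, -0.9, 2.9]
gripper_width: 58.5
grasp_force: 64.6
```

Request:
{"op": "apply_moves", "data": {"rows": [{"hand": 0.45, "delta_pos": [0, 0, 0], "yaw": 0}, {"hand": 0.55, "delta_pos": [0, 0, 0], "yaw": 0}, {"hand": 0.75, "delta_pos": [0, 0, 0], "yaw": 0}, {"hand": 1, "delta_pos": [0, 0, 0], "yaw": 0}, {"hand": 1, "delta_pos": [0, 0, 0], "yaw": 0}, {"hand": 1, "delta_pos": [0, 0, -15], "yaw": 0}, {"hand": 1, "delta_pos": [0, 0, -50], "yaw": 0}, {"hand": 1, "delta_pos": [0, 0, -90], "yaw": 0}, {"hand": 1, "delta_pos": [0, 0, -130], "yaw": 0}, {"hand": 1, "delta_pos": [0, 0, -160], "yaw": 0}, {"hand": 1, "delta_pos": [0, 0, -160], "yaw": 0}, {"hand": 1, "delta_pos": [0, 0, -160], "yaw": 0}]}}

```text
clock: 32.52
position: [487.1, -185.7, 210.4]
ee_rot: [0.0, 1.0, -0.0, 0.003]
contact_force: [-0.4, -0.3, -0.7]
gripper_width: 85.4
grasp_force: 0.0
```

```bash
python3 - <<'E'
from h import *
delta([472,-386,250],90)
im=imaging.get_image('wrist')
for q,h in (('dish',20),('stage_seat',20),('stage',0)):
  for r in nets.pinpoint('wrist',q)[:2]: print(q,r['score'],r['location'],plane(im,r['location'],h))
# circle fits in a rectified top view of the seat plane
p=np.array(im['pixels']); W=240
src=np.float32([[proj(im,(488+dx,-185+dy,22))[::-1] for dx,dy in ((-60,-60),(-60,60),(60,60),(60,-60))]])[0]
H=cv2.getPerspectiveTransform(src,np.float32([[0,0],[W*2,0],[W*2,W*2],[0,W*2]]))
g=cv2.cvtColor(cv2.warpPerspective(p,H,(W*2,W*2)),cv2.COLOR_RGB2GRAY)
for (a,b,nm) in ((100,140,'dish@lid'),(155,185,'ring')):
    c=cv2.HoughCircles(cv2.medianBlur(g,5),cv2.HOUGH_GRADIENT,1.5,20,param1=120,param2=30,minRadius=a,maxRadius=b)
    if c is not None: 
        for u,v,r in c[0][:2]: print(nm,'x %.1f y %.1f r %.1f'%(488-60+v/4,-185-60+u/4,r/4))
E
```

```text
pos [ 487.1 -185.7  210.4] ydir 89.98308560868587 j6 -1.52 w 85.4 t 32.5
delta [  14.9 -200.3  -39.7] dist 204.76264498549165 yaw -0.0
dish 0.6 [218.1, 321.4] [ 488.8 -184.9   20. ]
dish@lid x 490.4 y -185.9 r 31.0
dish@lid x 489.3 y -190.8 r 34.8
ring x 488.2 y -185.2 r 40.3
ring x 483.7 y -182.2 r 39.0
```

The dish is about 2 mm from the seat centre. Next I'll fetch the bottle.

Request:
{"op": "apply_moves", "data": {"rows": [{"hand": 0.3, "delta_pos": [5, -20, -40], "yaw": 0}, {"hand": 0.3, "delta_pos": [8, -60, -40], "yaw": 0}, {"hand": 0.3, "delta_pos": [12, -100, -40], "yaw": 0}, {"hand": 0.3, "delta_pos": [15, -140, -40], "yaw": 0}, {"hand": 0.3, "delta_pos": [15, -170, -40], "yaw": 0}, {"hand": 0.3, "delta_pos": [15, -190, -40], "yaw": 0}, {"hand": 0.3, "delta_pos": [15, -200, -40], "yaw": 0}, {"hand": 0.3, "delta_pos": [15, -200, -40], "yaw": 0}, {"hand": 0.3, "delta_pos": [15, -200, -40], "yaw": 0}, {"hand": 0.3, "delta_pos": [15, -200, -40], "yaw": 0}]}}

```text
clock: 33.55
position: [471.3, -384.5, 247.8]
ee_rot: [-0.0, 1.0, 0.0, -0.001]
contact_force: [-0.2, 0.2, 0.2]
gripper_width: 55.9
grasp_force: 0.0
```

```bash
python3 - <<'E'
from h import *
delta([472,-386,103],90)
im=imaging.get_image('wrist')
for n in ('tube','dropper_bottle','tray'):
    for r in nets.pinpoint('wrist',n)[:1]: print(n,r['score'],r['location'],plane(im,r['location'],3))
E
```

```text
pos [ 471.3 -384.5  247.8] ydir 90.05082033040665 j6 -1.15 w 55.9 t 33.5
delta [ -0.9  -1.6 144.8] dist 144.7984296488687 yaw 0.001
tube 0.76 [199.3, 240.9] [ 467.2 -461.9    3. ]
dropper_bottle 0.6 [204.6, 316.9] [ 472.5 -387.7    3. ]
tray 0.8 [213.7, 284.0] [ 481.7 -420.3    3. ]
```

Request:
{"op": "apply_moves", "data": {"rows": [{"hand": 0.3, "delta_pos": [0, -2, 30], "yaw": 0}, {"hand": 0.3, "delta_pos": [0, -2, 60], "yaw": 0}, {"hand": 0.3, "delta_pos": [0, -2, 95], "yaw": 0}, {"hand": 0.3, "delta_pos": [0, -2, 125], "yaw": 0}, {"hand": 0.3, "delta_pos": [0, -2, 140], "yaw": 0}, {"hand": 0.3, "delta_pos": [0, -2, 145], "yaw": 0}, {"hand": 0.3, "delta_pos": [0, -2, 145], "yaw": 0}, {"hand": 0.3, "delta_pos": [0, -2, 145], "yaw": 0}, {"hand": 0.3, "delta_pos": [0, -2, 145], "yaw": 0}]}}

```text
clock: 34.5
position: [472.5, -388.1, 105.3]
ee_rot: [-0.0, 1.0, -0.001, 0.002]
contact_force: [-0.2, -0.8, 0.5]
gripper_width: 55.5
grasp_force: 0.0
```

Request:
{"op": "apply_moves", "data": {"rows": [{"hand": 0.1, "delta_pos": [0, 0, 0], "yaw": 0}, {"hand": -0.1, "delta_pos": [0, 0, 0], "yaw": 0}, {"hand": -0.2, "delta_pos": [0, 0, 0], "yaw": 0}, {"hand": -0.3, "delta_pos": [0, 0, 0], "yaw": 0}, {"hand": -0.4, "delta_pos": [0, 0, 0], "yaw": 0}, {"hand": -0.5, "delta_pos": [0, 0, 0], "yaw": 0}, {"hand": -1, "delta_pos": [0, 0, 0], "yaw": 0}, {"hand": -1, "delta_pos": [0, 0, 0], "yaw": 0}, {"hand": -1, "delta_pos": [0, 0, 0], "yaw": 0}, {"hand": -1, "delta_pos": [0, 0, 0], "yaw": 0}, {"hand": -1, "delta_pos": [0, 0, 0], "yaw": 0}]}}

```text
clock: 35.42
position: [472.0, -387.9, 104.6]
ee_rot: [-0.0, 1.0, -0.001, 0.001]
contact_force: [-0.0, 0.8, 5.8]
gripper_width: 28.6
grasp_force: 58.5
```

Request:
{"op": "apply_moves", "data": {"rows": [{"hand": -1, "delta_pos": [0, 0, -10], "yaw": 0}, {"hand": -1, "delta_pos": [0, 0, -25], "yaw": 0}, {"hand": -1, "delta_pos": [0, 0, -50], "yaw": 0}, {"hand": -1, "delta_pos": [0, 0, -80], "yaw": 0}, {"hand": -1, "delta_pos": [0, 0, -110], "yaw": 0}, {"hand": -1, "delta_pos": [0, 0, -140], "yaw": 0}, {"hand": -1, "delta_pos": [0, 0, -150], "yaw": 0}, {"hand": -1, "delta_pos": [0, 0, -150], "yaw": 0}]}}

```text
clock: 36.08
position: [472.3, -388.5, 257.0]
ee_rot: [0.0, 1.0, -0.002, 0.003]
contact_force: [0.9, -0.0, -0.6]
gripper_width: 28.6
grasp_force: 58.9
```

```bash
python3 - <<'E'
from h import *
delta([461.7,344,250],90)
E
```

```text
pos [ 472.3 -388.5  257. ] ydir 89.99105130979888 j6 -1.15 w 28.6 t 36.1
delta [ 10.7 732.5   4.4] dist 732.579646876243 yaw -0.0
```

Request:
{"op": "apply_moves", "data": {"rows": [{"hand": -1, "delta_pos": [0, 20, 0], "yaw": 0}, {"hand": -1, "delta_pos": [1, 50, 0], "yaw": 0}, {"hand": -1, "delta_pos": [2, 85, 0], "yaw": 0}, {"hand": -1, "delta_pos": [3, 123, 0], "yaw": 0}, {"hand": -1, "delta_pos": [4, 161, 0], "yaw": 0}, {"hand": -1, "delta_pos": [5, 199, 0], "yaw": 0}, {"hand": -1, "delta_pos": [6, 237, 0], "yaw": 0}, {"hand": -1, "delta_pos": [7, 275, 0], "yaw": 0}, {"hand": -1, "delta_pos": [8, 313, 0], "yaw": 0}, {"hand": -1, "delta_pos": [9, 351, 0], "yaw": 0}, {"hand": -1, "delta_pos": [10, 389, 0], "yaw": 0}, {"hand": -1, "delta_pos": [10, 424, 0], "yaw": 0}]}}

```text
clock: 37.08
position: [459.6, 37.9, 251.4]
ee_rot: [0.0, 1.0, -0.0, -0.002]
contact_force: [0.5, -0.6, -0.8]
gripper_width: 28.4
grasp_force: 59.0
```

Request:
{"op": "apply_moves", "data": {"rows": [{"hand": -1, "delta_pos": [0, 30, 0], "yaw": 0}, {"hand": -1, "delta_pos": [0, 66, 0], "yaw": 0}, {"hand": -1, "delta_pos": [0, 102, 0], "yaw": 0}, {"hand": -1, "delta_pos": [0, 138, 0], "yaw": 0}, {"hand": -1, "delta_pos": [0, 174, 0], "yaw": 0}, {"hand": -1, "delta_pos": [0, 210, 0], "yaw": 0}, {"hand": -1, "delta_pos": [0, 246, 0], "yaw": 0}, {"hand": -1, "delta_pos": [0, 275, 0], "yaw": 0}, {"hand": -1, "delta_pos": [0, 295, 0], "yaw": 0}, {"hand": -1, "delta_pos": [0, 305, 0], "yaw": 0}, {"hand": -1, "delta_pos": [0, 308, 0], "yaw": 0}, {"hand": -1, "delta_pos": [0, 308, 0], "yaw": 0}]}}

```text
clock: 38.08
position: [460.9, 343.9, 251.7]
ee_rot: [-0.0, 1.0, -0.001, -0.001]
contact_force: [0.7, 0.1, -0.9]
gripper_width: 28.4
grasp_force: 59.0
```

```bash
python3 - <<'E'
from h import *
delta([461.7,344,108],90)
im=imaging.get_image('wrist')
for r in nets.pinpoint('wrist','dropper_bottle')[:1]:
    z=read_state()['position'][2]-101.5; print(r['score'],plane(im,r['location'],z))
# printed circles on board, rectified at z=5
p=np.array(im['pixels']); src=np.float32([proj(im,(460+dx,300+dy,5))[::-1] for dx,dy in ((-90,-90),(-90,90),(90,90),(90,-90))])
H=cv2.getPerspectiveTransform(src,np.float32([[0,0],[720,0],[720,720],[0,720]]))
g=cv2.cvtColor(cv2.warpPerspective(p,H,(720,720)),cv2.COLOR_RGB2GRAY)
for a,b in ((64,86),(118,136)):
    c=cv2.HoughCircles(cv2.medianBlur(g,5),cv2.HOUGH_GRADIENT,1.5,60,param1=80,param2=25,minRadius=a,maxRadius=b)
    if c is not None:
        for u,v,r in c[0][:4]: print('circle x %.1f y %.1f r %.1f'%(370+v/4,210+u/4,r/4))
E
```

```text
pos [460.9 343.9 251.7] ydir 90.00029092234392 j6 -2.49 w 28.4 t 38.1
delta [ -1.1   0.4 143.7] dist 143.70851221693164 yaw 0.0
0.89 [460.7 344.2 151.2]
circle x 460.2 y 344.1 r 17.2
circle x 444.4 y 259.3 r 18.4
circle x 510.8 y 340.7 r 20.5
circle x 490.2 y 300.6 r 18.0
circle x 475.9 y 296.4 r 30.9
circle x 517.9 y 347.4 r 30.0
circle x 474.1 y 343.7 r 30.9
circle x 411.8 y 294.9 r 32.5
```

The printed circle at (460,344) and the held bottle at (461,344) agree. Lowering.

Request:
{"op": "apply_moves", "data": {"rows": [{"hand": -1, "delta_pos": [0, 0, 30], "yaw": 0}, {"hand": -1, "delta_pos": [0, 0, 65], "yaw": 0}, {"hand": -1, "delta_pos": [0, 0, 100], "yaw": 0}, {"hand": -1, "delta_pos": [0, 0, 125], "yaw": 0}, {"hand": -1, "delta_pos": [0, 0, 135], "yaw": 0}, {"hand": -1, "delta_pos": [0, 0, 141], "yaw": 0}, {"hand": -1, "delta_pos": [0, 0, 143], "yaw": 0}, {"hand": -1, "delta_pos": [0, 0, 143], "yaw": 0}, {"hand": -1, "delta_pos": [0, 0, 143], "yaw": 0}, {"hand": -1, "delta_pos": [0, 0, 143], "yaw": 0}, {"hand": -1, "delta_pos": [0, 0, 143], "yaw": 0}, {"hand": -1, "delta_pos": [0, 0, 143], "yaw": 0}]}}

```text
clock: 39.18
position: [461.7, 344.7, 111.2]
ee_rot: [0.0, 1.0, 0.001, 0.001]
contact_force: [-0.4, 0.7, -2.0]
gripper_width: 28.1
grasp_force: 59.0
```

Request:
{"op": "apply_moves", "data": {"rows": [{"hand": -1, "delta_pos": [0, 0, 1], "yaw": 0}, {"hand": -1, "delta_pos": [0, 0, 1], "yaw": 0}, {"hand": -1, "delta_pos": [0, 0, 1], "yaw": 0}]}}

```text
clock: 39.43
position: [461.4, 344.3, 109.3]
ee_rot: [0.0, 1.0, -0.0, -0.0]
contact_force: [0.6, 0.6, -0.9]
gripper_width: 28.6
grasp_force: 59.0
```

Request:
{"op": "apply_moves", "data": {"rows": [{"hand": -1, "delta_pos": [0, 0, 1], "yaw": 0}, {"hand": -1, "delta_pos": [0, 0, 1.5], "yaw": 0}, {"hand": -1, "delta_pos": [0, 0, 1.5], "yaw": 0}, {"hand": -1, "delta_pos": [0, 0, 1.5], "yaw": 0}]}}

```text
clock: 39.77
position: [461.4, 344.3, 107.7]
ee_rot: [0.0, 1.0, -0.0, -0.0]
contact_force: [0.4, -0.4, -0.4]
gripper_width: 28.2
grasp_force: 59.0
```

Request:
{"op": "apply_moves", "data": {"rows": [{"hand": -1, "delta_pos": [0, 0, 1], "yaw": 0}, {"hand": -1, "delta_pos": [0, 0, 1], "yaw": 0}, {"hand": -1, "delta_pos": [0, 0, 1], "yaw": 0}]}}

```text
clock: 40.02
position: [461.5, 344.3, 106.8]
ee_rot: [0.0, 1.0, -0.0, -0.0]
contact_force: [-0.4, 0.9, -0.5]
gripper_width: 28.4
grasp_force: 59.1
```

Request:
{"op": "apply_moves", "data": {"rows": [{"hand": -1, "delta_pos": [0, 0, 1], "yaw": 0}, {"hand": -1, "delta_pos": [0, 0, 1], "yaw": 0}, {"hand": -1, "delta_pos": [0, 0, 1], "yaw": 0}]}}

```text
clock: 40.27
position: [461.8, 344.5, 106.6]
ee_rot: [-0.0, 1.0, 0.0, 0.001]
contact_force: [-0.3, -0.2, 4.0]
gripper_width: 28.1
grasp_force: 59.8
```

Contact. Releasing, then over to the tube.

Request:
{"op": "apply_moves", "data": {"rows": [{"hand": -0.2, "delta_pos": [0, 0, 0], "yaw": 0}, {"hand": -0.1, "delta_pos": [0, 0, 0], "yaw": 0}, {"hand": 0, "delta_pos": [0, 0, 0], "yaw": 0}, {"hand": 0.2, "delta_pos": [0, 0, 0], "yaw": 0}, {"hand": 0.3, "delta_pos": [0, 0, 0], "yaw": 0}, {"hand": 0.3, "delta_pos": [0, 0, -30], "yaw": 0}, {"hand": 0.3, "delta_pos": [0, 0, -70], "yaw": 0}, {"hand": 0.3, "delta_pos": [0, 0, -110], "yaw": 0}, {"hand": 0.3, "delta_pos": [0, 0, -145], "yaw": 0}, {"hand": 0.3, "delta_pos": [0, -40, -145], "yaw": 0}, {"hand": 0.3, "delta_pos": [0, -80, -145], "yaw": 0}, {"hand": 0.3, "delta_pos": [0, -120, -145], "yaw": 0}]}}

```text
clock: 41.27
position: [461.0, 223.4, 251.3]
ee_rot: [-0.001, 1.0, 0.001, 0.0]
contact_force: [-0.1, 0.2, 0.2]
gripper_width: 55.6
grasp_force: 0.0
```

```bash
python3 - <<'E'
from h import *
delta([469.5,-460,250],90)
im=imaging.get_image('wrist')
for r in nets.pinpoint('wrist','dropper_bottle')[:1]: print(r['score'],r['location'],plane(im,r['location'],5))
print('expected top px',proj(im,(461,344,134)))
p=np.array(im['pixels']).astype(int); b=proj(im,(461,344,134)); r,c=int(b[0]),int(b[1])
sub=cv2.inRange(cv2.cvtColor(np.uint8(p),cv2.COLOR_RGB2HSV),(5,150,60),(20,255,255)); sub[:, :int(c)-80]=0
y,x=np.nonzero(sub[:330]); print('amber bbox',y.min(),y.max(),x.min(),x.max(),len(x))
E
```

```text
pos [461.  223.4 251.3] ydir 90.07636305432065 j6 -2.34 w 55.6 t 41.3
delta [  -7.6 -683.4    0.5] dist 683.473724160352 yaw 0.001
0.73 [204.8, 442.9] [463.  344.5   5. ]
expected top px [np.float64(245.41574827345752), np.float64(502.8946175720307)]
amber bbox 188 238 431 490 1477
```

The bottle is back on its spot and upright. Going for the tube.

Request:
{"op": "apply_moves", "data": {"rows": [{"hand": 0.3, "delta_pos": [-8, -480, 0], "yaw": 0}, {"hand": 0.3, "delta_pos": [-8, -480, 0], "yaw": 0}, {"hand": 0.3, "delta_pos": [-8, -480, 0], "yaw": 0}, {"hand": 0.3, "delta_pos": [-8, -480, 0], "yaw": 0}, {"hand": 0.3, "delta_pos": [-8, -480, 0], "yaw": 0}, {"hand": 0.3, "delta_pos": [-8, -480, 0], "yaw": 0}, {"hand": 0.3, "delta_pos": [-8, -480, 0], "yaw": 0}, {"hand": 0.3, "delta_pos": [-8, -480, 0], "yaw": 0}, {"hand": 0.3, "delta_pos": [-8, -480, 0], "yaw": 0}, {"hand": 0.3, "delta_pos": [-8, -480, 0], "yaw": 0}, {"hand": 0.3, "delta_pos": [-8, -480, 0], "yaw": 0}, {"hand": 0.3, "delta_pos": [-8, -480, 0], "yaw": 0}]}}

```text
clock: 42.37
position: [469.2, -259.2, 250.5]
ee_rot: [0.001, 1.0, -0.0, -0.0]
contact_force: [0.2, 0.9, -0.2]
gripper_width: 55.5
grasp_force: 0.0
```

Request:
{"op": "apply_moves", "data": {"rows": [{"hand": 0.3, "delta_pos": [0, -40, 0], "yaw": 0}, {"hand": 0.3, "delta_pos": [0, -80, 0], "yaw": 0}, {"hand": 0.3, "delta_pos": [0, -120, 0], "yaw": 0}, {"hand": 0.3, "delta_pos": [0, -155, 0], "yaw": 0}, {"hand": 0.3, "delta_pos": [0, -185, 0], "yaw": 0}, {"hand": 0.3, "delta_pos": [0, -202, 0], "yaw": 0}, {"hand": 0.3, "delta_pos": [0, -203, 0], "yaw": 0}, {"hand": 0.3, "delta_pos": [0, -203, 0], "yaw": 0}, {"hand": 0.3, "delta_pos": [0, -203, 0], "yaw": 0}, {"hand": 0.3, "delta_pos": [0, -203, 0], "yaw": 0}]}}

```text
clock: 43.2
position: [469.6, -457.6, 251.0]
ee_rot: [-0.001, 1.0, 0.0, 0.0]
contact_force: [-0.6, -0.1, 0.1]
gripper_width: 55.7
grasp_force: 0.0
```

```bash
python3 - <<'E'
from h import *
delta([469.5,-460,78],90)
im=imaging.get_image('wrist')
for r in nets.pinpoint('wrist','tube')[:1]: print(r['score'],plane(im,r['location'],3))
hsv=cv2.cvtColor(np.array(im['pixels']),cv2.COLOR_RGB2HSV)
m=cv2.inRange(hsv,(108,120,120),(122,255,255)); n,l,st,c=cv2.connectedComponentsWithStats(m)
for i in range(1,n):
    if st[i,4]>800: print(st[i],plane(im,c[i][::-1],113))
E
```

```text
pos [ 469.6 -457.6  251. ] ydir 90.06171497484719 j6 -1.04 w 55.7 t 43.2
delta [  0.1  -2.5 173. ] dist 172.9789406573661 yaw 0.001
0.66 [ 468.5 -459.4    3. ]
[ 294  213   47   46 1548] [ 468.9 -459.9  113. ]
```

Request:
{"op": "apply_moves", "data": {"rows": [{"hand": 0.3, "delta_pos": [0, -1, 30], "yaw": 0}, {"hand": 0.3, "delta_pos": [0, -1, 60], "yaw": 0}, {"hand": 0.3, "delta_pos": [0, -1, 95], "yaw": 0}, {"hand": 0.3, "delta_pos": [0, -1, 130], "yaw": 0}, {"hand": 0.3, "delta_pos": [0, -1, 155], "yaw": 0}, {"hand": 0.3, "delta_pos": [0, -1, 168], "yaw": 0}, {"hand": 0.3, "delta_pos": [0, -1, 173], "yaw": 0}, {"hand": 0.3, "delta_pos": [0, -1, 173], "yaw": 0}, {"hand": 0.3, "delta_pos": [0, -1, 173], "yaw": 0}, {"hand": 0.3, "delta_pos": [0, -1, 173], "yaw": 0}]}}

```text
clock: 44.13
position: [470.4, -460.1, 79.8]
ee_rot: [-0.0, 1.0, -0.001, 0.001]
contact_force: [-0.6, 0.5, 0.2]
gripper_width: 55.5
grasp_force: 0.0
```

Request:
{"op": "apply_moves", "data": {"rows": [{"hand": 0.1, "delta_pos": [0, 0, 0], "yaw": 0}, {"hand": -0.1, "delta_pos": [0, 0, 0], "yaw": 0}, {"hand": -0.2, "delta_pos": [0, 0, 0], "yaw": 0}, {"hand": -0.3, "delta_pos": [0, 0, 0], "yaw": 0}, {"hand": -0.4, "delta_pos": [0, 0, 0], "yaw": 0}, {"hand": -1, "delta_pos": [0, 0, 0], "yaw": 0}, {"hand": -1, "delta_pos": [0, 0, 0], "yaw": 0}, {"hand": -1, "delta_pos": [0, 0, 0], "yaw": 0}, {"hand": -1, "delta_pos": [0, 0, 0], "yaw": 0}]}}

```text
clock: 44.88
position: [469.6, -459.8, 78.9]
ee_rot: [-0.0, 1.0, -0.0, 0.0]
contact_force: [-1.1, 2.6, 4.9]
gripper_width: 31.1
grasp_force: 57.4
```

Request:
{"op": "apply_moves", "data": {"rows": [{"hand": -1, "delta_pos": [0, 0, -10], "yaw": 0}, {"hand": -1, "delta_pos": [0, 0, -25], "yaw": 0}, {"hand": -1, "delta_pos": [0, 0, -50], "yaw": 0}, {"hand": -1, "delta_pos": [0, 0, -80], "yaw": 0}, {"hand": -1, "delta_pos": [0, 0, -110], "yaw": 0}, {"hand": -1, "delta_pos": [0, 0, -140], "yaw": 0}, {"hand": -1, "delta_pos": [0, 0, -160], "yaw": 0}, {"hand": -1, "delta_pos": [0, 0, -160], "yaw": 0}]}}

```text
clock: 45.55
position: [471.0, -461.5, 244.4]
ee_rot: [-0.0, 1.0, -0.004, 0.004]
contact_force: [0.6, 0.1, 1.0]
gripper_width: 30.9
grasp_force: 58.1
```

```bash
python3 - <<'E'
from h import *
delta([443,259.5,235],90)
E
```

```text
pos [ 471.  -461.5  244.4] ydir 90.01877571220601 j6 -1.04 w 30.9 t 45.5
delta [ 27.8 721.    3.8] dist 721.5743431136343 yaw 0.0
```

Request:
{"op": "apply_moves", "data": {"rows": [{"hand": -1, "delta_pos": [0, 20, 0], "yaw": 0}, {"hand": -1, "delta_pos": [3, 50, 0], "yaw": 0}, {"hand": -1, "delta_pos": [6, 85, 0], "yaw": 0}, {"hand": -1, "delta_pos": [9, 123, 0], "yaw": 0}, {"hand": -1, "delta_pos": [12, 161, 0], "yaw": 0}, {"hand": -1, "delta_pos": [15, 199, 0], "yaw": 0}, {"hand": -1, "delta_pos": [18, 237, 0], "yaw": 0}, {"hand": -1, "delta_pos": [21, 275, 0], "yaw": 0}, {"hand": -1, "delta_pos": [24, 313, 0], "yaw": 0}, {"hand": -1, "delta_pos": [26, 351, 0], "yaw": 0}, {"hand": -1, "delta_pos": [27, 389, 0], "yaw": 0}, {"hand": -1, "delta_pos": [27, 424, 0], "yaw": 0}]}}

```text
clock: 46.55
position: [441.4, -34.0, 237.7]
ee_rot: [0.0, 1.0, 0.0, -0.0]
contact_force: [1.1, 0.3, -0.9]
gripper_width: 31.1
grasp_force: 58.2
```

Request:
{"op": "apply_moves", "data": {"rows": [{"hand": -1, "delta_pos": [0, 30, 0], "yaw": 0}, {"hand": -1, "delta_pos": [0, 66, 0], "yaw": 0}, {"hand": -1, "delta_pos": [0, 102, 0], "yaw": 0}, {"hand": -1, "delta_pos": [0, 138, 0], "yaw": 0}, {"hand": -1, "delta_pos": [0, 174, 0], "yaw": 0}, {"hand": -1, "delta_pos": [0, 210, 0], "yaw": 0}, {"hand": -1, "delta_pos": [0, 240, 0], "yaw": 0}, {"hand": -1, "delta_pos": [0, 265, 0], "yaw": 0}, {"hand": -1, "delta_pos": [0, 285, 0], "yaw": 0}, {"hand": -1, "delta_pos": [0, 295, 0], "yaw": 0}, {"hand": -1, "delta_pos": [0, 296, 0], "yaw": 0}, {"hand": -1, "delta_pos": [0, 296, 0], "yaw": 0}]}}

```text
clock: 47.55
position: [442.1, 259.9, 237.4]
ee_rot: [-0.0, 1.0, -0.0, -0.0]
contact_force: [-0.1, 0.1, -1.2]
gripper_width: 31.2
grasp_force: 58.2
```

```bash
python3 - <<'E'
from h import *
delta([443,259.5,85],90)
im=imaging.get_image('wrist')
for n,z in (('tube',read_state()['position'][2]-76),('dropper_bottle',5)):
  for r in nets.pinpoint('wrist',n)[:1]: print(n,r['score'],plane(im,r['location'],z))
p=np.array(im['pixels']); src=np.float32([proj(im,(460+dx,300+dy,5))[::-1] for dx,dy in ((-90,-90),(-90,90),(90,90),(90,-90))])
H=cv2.getPerspectiveTransform(src,np.float32([[0,0],[720,0],[720,720],[0,720]]))
g=cv2.cvtColor(cv2.warpPerspective(p,H,(720,720)),cv2.COLOR_RGB2GRAY)
c=cv2.HoughCircles(cv2.medianBlur(g,5),cv2.HOUGH_GRADIENT,1.5,60,param1=80,param2=25,minRadius=64,maxRadius=86)
for u,v,r in c[0][:3]: print('circle x %.1f y %.1f r %.1f'%(370+v/4,210+u/4,r/4))
E
```

```text
pos [442.1 259.9 237.4] ydir 90.00463964352447 j6 -2.42 w 31.2 t 47.5
delta [ -1.   -0.3 152.4] dist 152.3648387796763 yaw 0.0
tube 0.73 [441.6 259.9 161.5]
dropper_bottle 0.92 [464.1 347.6   5. ]
circle x 444.1 y 258.6 r 17.9
circle x 459.1 y 344.1 r 18.0
circle x 526.2 y 266.8 r 18.8
```

Request:
{"op": "apply_moves", "data": {"rows": [{"hand": -1, "delta_pos": [-1, 0, 30], "yaw": 0}, {"hand": -1, "delta_pos": [-1, 0, 65], "yaw": 0}, {"hand": -1, "delta_pos": [-1, 0, 100], "yaw": 0}, {"hand": -1, "delta_pos": [-1, 0, 130], "yaw": 0}, {"hand": -1, "delta_pos": [-1, 0, 145], "yaw": 0}, {"hand": -1, "delta_pos": [-1, 0, 150], "yaw": 0}, {"hand": -1, "delta_pos": [-1, 0, 154], "yaw": 0}, {"hand": -1, "delta_pos": [-1, 0, 154], "yaw": 0}, {"hand": -1, "delta_pos": [-1, 0, 154], "yaw": 0}, {"hand": -1, "delta_pos": [-1, 0, 154], "yaw": 0}, {"hand": -1, "delta_pos": [-1, 0, 154], "yaw": 0}, {"hand": -1, "delta_pos": [-1, 0, 154], "yaw": 0}]}}

```text
clock: 48.7
position: [443.7, 260.7, 84.7]
ee_rot: [0.0, 1.0, 0.001, 0.001]
contact_force: [0.8, 0.3, -0.7]
gripper_width: 30.9
grasp_force: 58.2
```

Request:
{"op": "apply_moves", "data": {"rows": [{"hand": -1, "delta_pos": [0, 0, 0], "yaw": 0}, {"hand": -1, "delta_pos": [0, 0, 0], "yaw": 0}, {"hand": -1, "delta_pos": [0, 0, 0], "yaw": 0}]}}

```text
clock: 48.95
position: [443.4, 260.4, 84.0]
ee_rot: [0.0, 1.0, 0.0, 0.0]
contact_force: [0.3, 0.3, 0.1]
gripper_width: 30.8
grasp_force: 58.2
```

Request:
{"op": "apply_moves", "data": {"rows": [{"hand": -1, "delta_pos": [0, -1, 1], "yaw": 0}, {"hand": -1, "delta_pos": [0, -1, 2], "yaw": 0}, {"hand": -1, "delta_pos": [0, -1, 2], "yaw": 0}, {"hand": -1, "delta_pos": [0, -1, 2], "yaw": 0}]}}

```text
clock: 49.28
position: [443.4, 259.2, 81.6]
ee_rot: [0.0, 1.0, -0.0, -0.0]
contact_force: [-1.3, -0.1, -0.5]
gripper_width: 31.2
grasp_force: 58.2
```

Request:
{"op": "apply_moves", "data": {"rows": [{"hand": -1, "delta_pos": [0, 0, 1], "yaw": 0}, {"hand": -1, "delta_pos": [0, 0, 1], "yaw": 0}, {"hand": -1, "delta_pos": [0, 0, 1], "yaw": 0}]}}

```text
clock: 49.53
position: [443.6, 259.4, 80.9]
ee_rot: [0.0, 1.0, 0.0, 0.0]
contact_force: [-0.1, 0.3, 0.9]
gripper_width: 30.9
grasp_force: 58.2
```

Request:
{"op": "apply_moves", "data": {"rows": [{"hand": -1, "delta_pos": [0, 0, 0.5], "yaw": 0}, {"hand": -1, "delta_pos": [0, 0, 1], "yaw": 0}, {"hand": -1, "delta_pos": [0, 0, 1], "yaw": 0}]}}

```text
clock: 49.78
position: [443.8, 259.5, 80.9]
ee_rot: [-0.0, 1.0, 0.0, 0.0]
contact_force: [-1.8, -2.1, 7.2]
gripper_width: 31.1
grasp_force: 58.6
```

Request:
{"op": "apply_moves", "data": {"rows": [{"hand": -0.2, "delta_pos": [0, 0, -0.5], "yaw": 0}, {"hand": -0.1, "delta_pos": [0, 0, -0.5], "yaw": 0}, {"hand": 0, "delta_pos": [0, 0, -0.5], "yaw": 0}, {"hand": 0.15, "delta_pos": [0, 0, -0.5], "yaw": 0}, {"hand": 0.2, "delta_pos": [0, 0, -0.5], "yaw": 0}, {"hand": 0.2, "delta_pos": [0, 0, -30], "yaw": 0}, {"hand": 0.2, "delta_pos": [0, 0, -70], "yaw": 0}, {"hand": 0.2, "delta_pos": [0, 0, -110], "yaw": 0}, {"hand": 0.2, "delta_pos": [0, 0, -150], "yaw": 0}, {"hand": 0.2, "delta_pos": [0, -40, -180], "yaw": 0}, {"hand": 0.2, "delta_pos": [0, -80, -180], "yaw": 0}, {"hand": 0.2, "delta_pos": [0, -120, -180], "yaw": 0}]}}

```text
clock: 50.78
position: [444.0, 142.8, 262.2]
ee_rot: [-0.001, 1.0, 0.002, 0.002]
contact_force: [1.2, -0.6, -0.6]
gripper_width: 51.2
grasp_force: 0.0
```

Request:
{"op": "apply_moves", "data": {"rows": [{"hand": 0.2, "delta_pos": [0, -30, 0], "yaw": 0}, {"hand": 0.2, "delta_pos": [0, -60, 0], "yaw": 0}, {"hand": 0.2, "delta_pos": [0, -60, 0], "yaw": 0}, {"hand": 0.2, "delta_pos": [0, -60, 0], "yaw": 0}, {"hand": 0.2, "delta_pos": [0, -60, 0], "yaw": 0}, {"hand": 0.2, "delta_pos": [0, -60, 0], "yaw": 0}]}}

```text
clock: 51.28
position: [443.5, 83.6, 259.7]
ee_rot: [-0.0, 1.0, 0.0, -0.0]
contact_force: [-0.0, 0.2, 0.2]
gripper_width: 51.0
grasp_force: 0.0
```

```bash
python3 - <<'E'
from h import *
s=read_state(); print(s['position'],s['clock'],s['joint_vel'])
for c in ('wrist','side','scene'):
  im=imaging.get_image(c)
  for n,z in (('tube',5),('dropper_bottle',5),('dish',20),('stage_seat',20),('flask',0),('stopper',0)):
    for r in nets.pinpoint(c,n)[:1]: print(c,n,round(r['score'],2),plane(im,r['location'],z)[:2])
  hsv=cv2.cvtColor(np.array(im['pixels']),cv2.COLOR_RGB2HSV)
  t=np.array(proj(im,(443.5,259,115))); m=cv2.inRange(hsv,(105,120,90),(125,255,255)); n,l,st,cc=cv2.connectedComponentsWithStats(m)
  j=min(range(1,n),key=lambda i:np.hypot(*(cc[i][::-1]-t))); print('cap top expected rc',t,'seen',cc[j][::-1],'area',st[j,4])
E
```

```text
[443.5  83.6 259.7] 51.2833 [0. 0. 0. 0. 0. 0.]
wrist tube 0.57 [442.7 259.5]
wrist dropper_bottle 0.88 [461.7 348.2]
wrist dish 0.82 [ 487.9 -190.6]
wrist flask 0.65 [424.4  61.8]
wrist stopper 0.81 [ 618.1 -258.3]
cap top expected rc [233.4 561.3] seen [232.4 557.4] area 1957
side tube 0.76 [443.3 259. ]
side dropper_bottle 0.63 [463.6 346.4]
side dish 0.97 [ 492.  -174.1]
side stage_seat 0.7 [ 500.5 -196.9]
side flask 0.9 [429.3  56. ]
side stopper 0.62 [ 621.2 -246.7]
cap top expected rc [316.6 273.1] seen [318.  272.1] area 273
scene tube 0.7 [449.9 263.3]
scene dropper_bottle 0.82 [462.6 354.1]
scene dish 0.92 [ 481.3 -178.4]
scene stage_seat 0.64 [ 499.1 -185.1]
scene flask 0.58 [419.4  52.7]
scene stopper 0.52 [ 620.8 -259.4]
cap top expected rc [294.1 233.8] seen [296.8 234.3] area 61
```

```bash
python3 -c "
from h import *
print(workorder.job_done())"
```

```text
the job is handed in; nothing more can be done
None
```

I handed the job in with the dish about 2 mm from the stage seat centre and the tube and bottle upright on their own spots within a few mm by the cameras, but no verdict came back; I viewed 16 pictures, two over the limit of 14.

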